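# Hook an opal carrier onto the lipped drying rail

## Robot

A 7-joint arm with a two-finger parallel gripper is mounted at the origin on a cart in front of the work surface, level with it; the furniture and walls round the work are solid. World frame = base frame: x ahead of the robot, y to its left, z up, the work surface at z = 0. Lengths are in m, angles in rad, forces in N, time in s.
With the tool pointing down it reaches from about 0.425 to 0.875 m from the base axis. Payload 4.7 kg.
Tool frame: the origin (TCP) lies midway between the tips of the shut fingers; the grasp point (between the pads) lies 19 mm behind it; z points along the fingers, y is the direction in which the jaws open and shut (so a half turn about z gives the same grasp; the last joint's range is limited). The gripper opens to 85 mm and grips with 20 to 120 N. Pads are 22 mm wide; open, the fingers measure 114 mm over their backs; the gripper's body (76 mm by 85 mm) begins 54 mm behind the grasp point. The pads swing forward as they close: fully open they stand 13 mm farther back than shut.
Start: joints at [-1.15, 0.321, -0.07, 1.45, 0.023, 1.371, -0.057], TCP at [0.257, 0.597, 0.195] pointing down, gripper open.
Joint ranges: [-2.86, 2.86], [-0.3, 2.09], [-1.38, 1.24], [0.06, 2.45], [-1.56, 4.7], [0.09, 2.05], [-2.69, 2.69]. Speed limits (rad/s): [2.57, 2.57, 3.14, 3.14, 3.14, 3.14, 3.14].

## Interface

Orientations are given as a unit quaternion [w, x, y, z].
In Python, from workcell import arm, capture gives the robot as it stands. The module is installed in compiled form; this text tells all that it offers.
- The arm moves only by the shell command python3 -m creep 'ROWS' [FORCE]. ROWS is JSON, a list of rows, each a list of 7 numbers: the shift along the tool's x, y, z in mm, then the turn, a rotation vector about the tool's x, y, z in degrees, then the closure, from -1 (fully open) to 1 (shut). In form: [[tx, ty, tz, ax, ay, az, grip], ...]. A call has 1 to 12 rows; each row shifts and turns the commanded pose from where the row before left it, along the tool's axes as they then stand; what a row does not reach is not made up. A row lasts 1/8 s, in which the tool goes at most 62.5 mm and 10.7 degrees, less where a joint would pass 70% of its speed; a pose out of reach is approached as far as the arm can. A call with a gripper value outside its range is refused whole. The fingers move at their own pace and stop on an object; FORCE is the grip in N (left out, the last holds). Time passes only in rows, so rows that do not move let the fingers close. It gives the time, the measured TCP pose, the force and the opening at its end, in the units of the state.
- arm.sense(): the state, without advancing time (a new reading comes with each control period).
- capture(name): name is "scene" or "side" or "wrist"; returns a dict with "pixels" (400x640x3 uint8, red, green, blue), "depth" (400x640 float32, m along the optical axis (not along the pixel's ray), 0 where there is no reading), "mtx" (3x3 intrinsics, pixels), "k1" (the pictures are not rectified: a ray, as slopes to the right and down, at radius r is drawn at 1 + k1 r^2 times it, then the intrinsics apply), "R" (3x3) and "t" (3): a world point X has camera coordinates R X + t. Camera axes: x right, y down, z forward; pixel columns grow to the right and rows downward; lengths in m; the calibration is good to about 2 mm. A picture is of the moment at which its call begins.
- arm.sign_off(): hands the job in, once; it reports no verdict.
The state is a dict: "time_s": time; "joints": joint angles; "joint_velocities": joint speeds; "joint_efforts": joint torques, N m; "position": TCP position; "orientation": TCP orientation; "force": force on the tool from outside, world axes, zero at the start; "ft_torque": the same for the moment, N m; "opening": finger opening in m.
Only numpy, scipy, OpenCV 4.12 (cv2) and the standard library are available. Lean on these libraries where they do the work, as an engineer would, in place of code of your own. Each camera call takes 0.05 s, during which the arm holds its last target.

## Task

Pick up the opal carrier by its blue tab, lift its hook over the yellow anti-jump lip at the open (right-hand) end of the green rail and let the hook down onto the channel floor there. Then slide the carrier to the left under the hold-down strip, feeling for the hidden notch in the channel floor, until the hook drops into it and seats fully, and leave the carrier hanging there. Do not force the hook against the rail, and leave the small jar and the two loose stones on the bench where they stand.

Things in the scene. Friction and masses are not known exactly. Their poses are not given: they have to be found in the camera images.
- carrier: Steel opal carrier, loose, 0.2-0.35 kg, standing on its foot. Origin on its underside below the plate's back face; z up, x to the hook side (away from the opal). In mm: foot tray x -55..0, y +-28, z 0..13, opal fixed on it; plate x -5..0, y +-20, z 0..90; blue tab x -12..2, y +-11, z 86..150; bridge x 0..17, y +-8, z 86..92; tongue x 11..17, y +-8, z 62..92.
- carrier_grip (a point): Middle of the gripping part of the blue tab (14 mm front to back, 22 mm wide, top 150 mm): x -5, y 0, z 130 mm in the carrier's frame, axes as the carrier's. Keep the fingertips above carrier z 112 mm to clear the hold-down strip (its top is at carrier z 101 while the hook rides on the channel floor, 108.5 when seated).
- hook_tip (a point): Round lower end of the downward hook tongue: x 14, y 0, z 62 mm in the carrier's frame, that is 19 mm behind (+x) and 68 mm below carrier_grip; axes as the carrier's. The gap for the lip, between plate and tongue, is 11 mm; with the tip on the channel's centre line there are 2.5 mm free either side.
- rail: Green rail on two posts, fixed; origin on the bench below the channel's middle, z up, y along the channel (to its left), x away from the lip. Channel y -120..120 mm, 11 mm wide (x +-5.5), floor 100 mm up. Back wall top 114 mm (140 from y -48 on). Red end stop from y 85. A seated hook has its tip about 92.5 mm up, the carrier then leaning up to 5 degrees against the apron.
- load_point (a point): Channel floor in the middle of the open end: x 0, y -85, z 100 mm in the rail's frame, axes as the rail's. Only y -120..-48 mm is open from above, so the hook must go in there.
- lip_top (a point): Middle of the yellow rounded top edge of the anti-jump lip: x -8.5, y 0, z 114 mm in the rail's frame. The lip is 6 mm thick (x -11.5..-5.5), runs the whole length and continues down as an apron to 50 mm above the bench.
- strip_top (a point): Middle of the top of the green hold-down strip that covers the channel from y -48 to 120 mm: x 4, y 36, z 139 mm in the rail's frame; strip x -3..11.5, underside 135 mm up, 5 mm above the hook bridge as it slides.
- notch_zone (a point): Middle of the stretch of channel floor that holds the one hidden notch: y 7.5, z 100 mm in the rail's frame; it marks the stretch, not the notch. The notch, 22 mm long along y and 7.5 mm deep, is hidden under the strip; its centre lies anywhere from y -15 to 30 mm, differs each time and is not measured. The floor before it is level to 0.5 mm.
- stand_jar_c (a point): Centre of a small round gem jar, 50 mm across, 24 mm high, loose; leave it alone.
- opal_mid_c (a point): Centre of an opal stone 47x86x45 mm, loose; leave it alone.
- stone_iron_e_c (a point): Centre of a rusty-brown stone 46x60x24 mm, loose; leave it alone.

How it is judged:
On the way:
1. the hook is down on the channel floor behind the lip, at the open end of the rail (z of hook_tip in the frame of rail between 0.096 and 0.105 m and x of hook_tip in the frame of rail between -0.0055 and 0.0055 m and y of hook_tip in the frame of rail between -0.122 and -0.045 m), for 0.2 s.
At the end, for the whole second after the job is handed in: The carrier hangs released and at rest (under 20 mm/s) with its hook tip in the notch: tip 89 to 95.5 mm above the bench, in the channel (within 6.5 mm of its centre line, 30 mm right to 45 mm left of the rail's middle), carrier within 0.17 rad of upright (z of hook_tip in the frame of rail between 0.089 and 0.0955 m and x of hook_tip in the frame of rail between -0.0065 and 0.0065 m and y of hook_tip in the frame of rail between -0.03 and 0.045 m and angle between carrier's own z axis and vertical below 0.17 rad and linear speed of carrier below 0.02 m/s); the robot touches nothing.
It fails at once if the carrier is forced against the rail with more than 30 N (contact force between carrier and rail above 30 N).
It fails at once if the loose jar or a loose stone is moved more than 30 mm (distance of any of stand_jar_c, opal_mid_c, stone_iron_e_c from where it was at the start of the episode above 0.03 m).
It also fails if it takes over 72 s, if anything falls off the work surface, if the arm or the gripper's body presses on something with over 40 N, if the wrist force passes 120 N, or if a joint passes its speed limit or range.

## Working session

There is one attempt and no reset: what is moved stays moved. The work goes in short steps, Python scripts to look and compute and a shell command to move; the robot and the scene stay as the last step left them, time stands still between calls to the robot, and variables do not carry over. Pictures are saved under pics/ and viewed, and the job is handed in when it is done.

```bash
mkdir -p pics; cat > h.py <<'E'
import numpy as np, cv2
from workcell import arm, capture
def grab(n,tag):
    c=capture(n); np.savez(f'pics/{tag}.npz',**c)
    cv2.imwrite(f'pics/{tag}.png',c['pixels'][:,:,::-1]); return c
def load(tag): return dict(np.load(f'pics/{tag}.npz'))
def crop(tag,x0,y0,x1,y1,s):
    c=load(tag); p=c['pixels'][y0:y1,x0:x1,::-1]
    cv2.imwrite(f'pics/{tag}_c{x0}_{y0}.png',cv2.resize(p,None,fx=s,fy=s,interpolation=cv2.INTER_CUBIC))
def ray(c,u,v):
    d=np.array([float(c['k1']),0,0,0.])
    p=cv2.undistortPoints(np.array([[[u,v]]],float),c['mtx'],d)[0,0]
    R=c['R'];o=-R.T@c['t']; return o,R.T@np.array([p[0],p[1],1.])
def dep(c,u,v,w=1):
    o,d=ray(c,u,v); z=c['depth'][int(v)-w:int(v)+w+1,int(u)-w:int(u)+w+1]; z=z[z>0]
    return o+d*np.median(z)
def atz(c,u,v,z):
    o,d=ray(c,u,v); return o+d*(z-o[2])/d[2]
def proj(c,X):
    r,_=cv2.Rodrigues(c['R']); q,_=cv2.projectPoints(np.array(X,float).reshape(-1,1,3),r,c['t'],c['mtx'],np.array([float(c['k1']),0,0,0.]))
    return q[:,0]
E
python3 - <<'E'
from h import *
print(arm.sense())
for n in ('scene','side','wrist'): 
    c=grab(n,n+'0'); print(n,-c['R'].T@c['t'],c['k1'],c['mtx'][0,0])
E
```

```text
{'time_s': 0.0, 'joints': array([-1.14988987,  0.32184218, -0.07009334,  1.45169417,  0.02259683,
        1.3707859 , -0.05688561]), 'joint_velocities': array([ 1.65653256e-03, -2.14396199e-05, -1.44078413e-04, -6.40014083e-04,
       -2.60588713e-04,  2.80822290e-04, -2.24005680e-04]), 'joint_efforts': array([ 9.90417902e-05, -4.93589294e+01, -3.81832598e-01, -3.14318705e+01,
        1.29465907e-02,  1.15376723e-02,  8.66808961e-06]), 'position': array([0.25699055, 0.59637096, 0.19400155]), 'orientation': array([-1.50511162e-04,  2.01977558e-01,  9.79389668e-01, -9.59463001e-04]), 'force': array([ 0.9183249 , -0.72299294,  0.2029671 ]), 'ft_torque': array([-0.00505633, -0.07050113, -0.02601964]), 'opening': 0.08522028940011665}
scene [-0.44360454  0.59540972  0.70609487] -0.09293786703933854 471.51032612092945
side [ 0.23519768 -0.91044297  0.47128588] 0.02216458795924217 432.7324914266286
wrist [0.1860322  0.62619934 0.37317877] -0.04935510488443318 278.1628009145517
```

View pics/scene0.png

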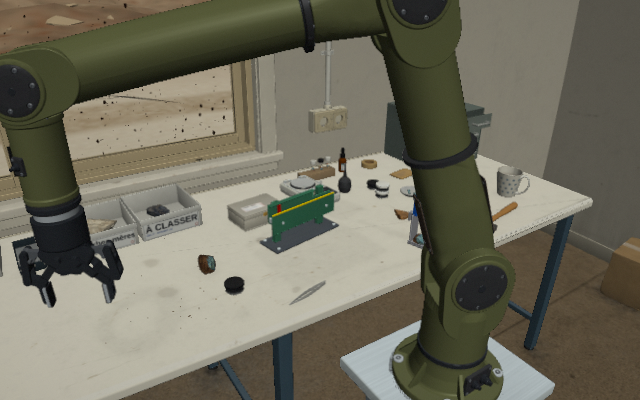

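View pics/side0.png

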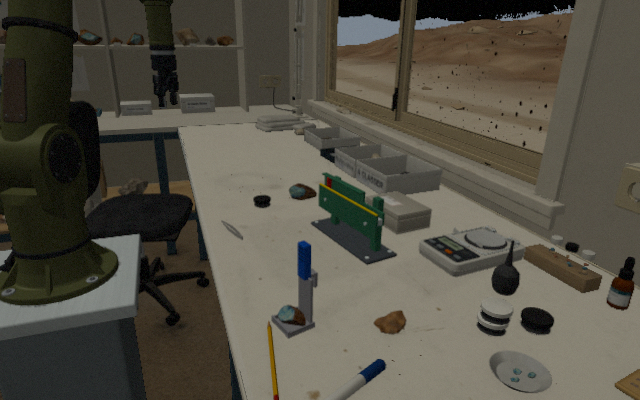

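View pics/wrist0.png

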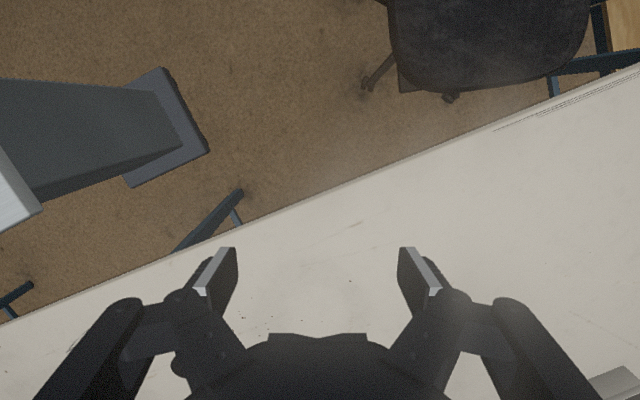

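The side view shows the carrier (tab about (304,258), foot (292,320)), the rail (250-395, 175-258), the jar at (262,201), the opal at (302,191) and the brown stone at (390,321). I'll enlarge the carrier and rail.

```bash
python3 - <<'E'
from h import *
crop('side0',255,230,335,350,5)
crop('side0',300,165,400,270,6)
E
```

```text
(no output)
```

View pics/side0_c255_230.png

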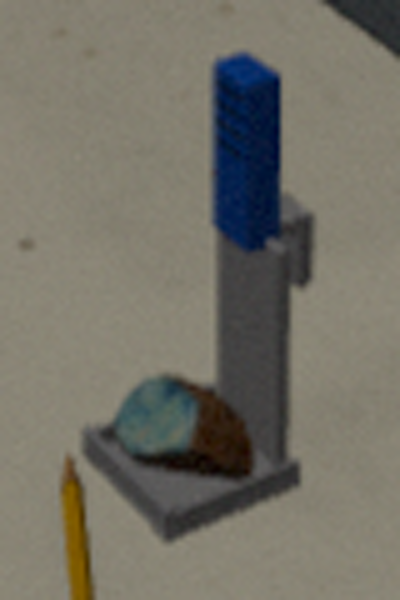

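View pics/side0_c300_165.png

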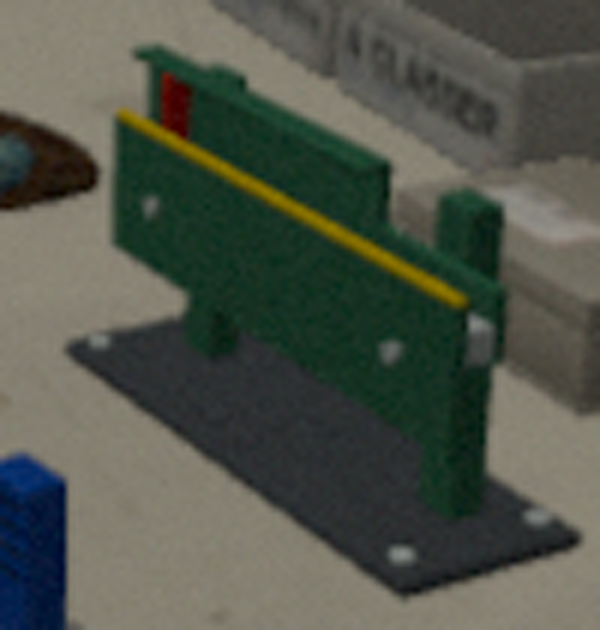

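```bash
python3 - <<'E'
from h import *
crop('scene0',250,165,350,255,8)
crop('scene0',390,170,450,260,8)
E
```

```text
(no output)
```

View pics/scene0_c250_165.png

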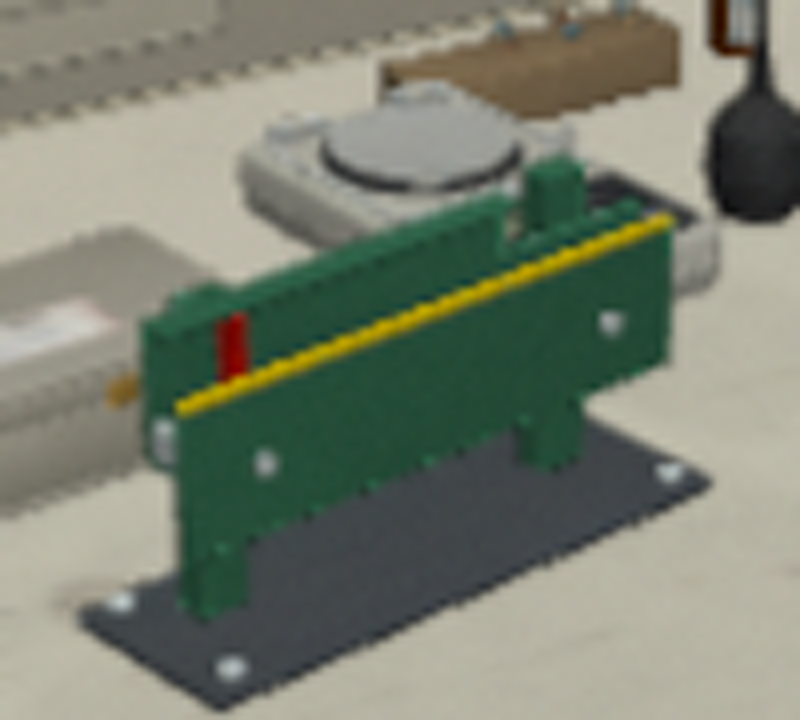

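View pics/scene0_c390_170.png

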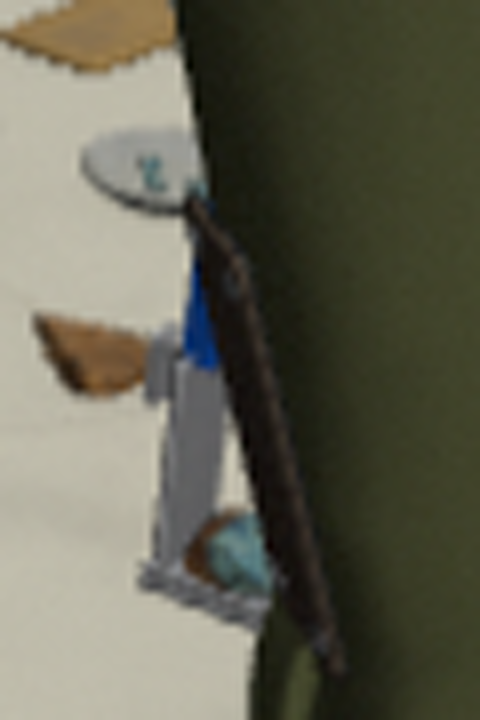

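```bash
cat > fit.py <<'E'
from h import *
from scipy.optimize import least_squares
def px(x,y,s,ox,oy): return [(x+.5)/s-.5+ox,(y+.5)/s-.5+oy]
def T(p,P):
    c,s=np.cos(p[2]),np.sin(p[2]); P=np.array(P,float)/1000
    return np.c_[p[0]+c*P[:,0]-s*P[:,1],p[1]+s*P[:,0]+c*P[:,1],P[:,2]]
def fit(obs,p0):
    f=lambda p:np.concatenate([(proj(c,T(p,P))-np.array(U)).ravel() for c,P,U in obs])
    r=least_squares(f,p0,loss='soft_l1'); return r.x,f(r.x).reshape(-1,2)
E
python3 - <<'E'
from fit import *
S=load('side0');C=load('scene0')
q=lambda L:[px(x,y,5,255,230) for x,y in L]
P=[(-55,28,13),(-55,-28,0),(0,-28,13),(0,-28,0),(-12,-11,150),(-12,11,150),(2,-11,150),(2,11,150),(-12,-11,86)]
U=q([(85,430),(168,541),(298,463),(297,484),(254,88),(217,66),(280,73),(240,53),(252,248)])
c,r=fit([(S,P,U)],[.45,-.2,0]); print('carrier',c,np.degrees(c[2]));print(r.round(1).tolist())
a=lambda L:[px(x,y,6,300,165) for x,y in L]
b=lambda L:[px(x,y,8,250,165) for x,y in L]
Ps=[(-8.5,120,114),(-8.5,-120,114),(-11.5,120,50),(-3,-48,139),(-3,120,139)]
Us=a([(120,112),(466,302),(113,243),(388,163),(137,52)])
Pc=[(-8.5,120,114),(-8.5,-120,114),(-11.5,-120,50)]
Uc=b([(180,408),(670,220),(668,360)])
for o in ([(S,Ps,Us),(C,Pc,Uc)],[(S,Ps,Us)],[(C,Pc,Uc)]):
    p,r=fit(o,[.6,.2,0]); print('rail',p,np.degrees(p[2]));print(r.round(1).tolist())
for n,u,v in (('jar',262,201),('opal',302,191),('iron',390,321)): print(n,dep(S,u,v))
print('grip',T(c,[(-5,0,130)]),dep(S,303,262))
E
```

```text
carrier [ 0.43746052 -0.30290362  0.28307037] 16.218737512228756
[[-0.7, -0.5], [-0.1, 1.0], [1.1, -1.7], [1.2, 0.5], [-1.2, -0.4], [-1.2, -1.0], [0.8, 0.4], [1.2, -0.5], [-0.9, 2.0]]
rail [ 0.63077549 -0.03700382  0.19042032] 10.910280442313843
[[0.3, -0.7], [0.6, -0.3], [0.0, 0.8], [-3.7, 1.1], [-0.6, -0.3], [-0.5, -1.4], [-0.1, -1.8], [0.4, -0.3]]
rail [ 0.63152501 -0.03671722  0.19092092] 10.938963167825907
[[0.5, -0.8], [0.8, -0.4], [0.2, 0.7], [-3.5, 1.0], [-0.3, -0.4]]
rail [ 0.62400184 -0.03344237  0.20453118] 11.718773165615612
[[-0.1, 0.1], [-0.2, -0.9], [0.3, 0.6]]
jar [0.47899898 0.22803868 0.02202827]
opal [0.60885776 0.25818163 0.02814197]
iron [ 0.56020825 -0.38052094  0.02160899]
grip [[ 0.43265951 -0.30430014  0.13      ]] [ 0.42793458 -0.31385799  0.12088616]
```

```bash
cat > plan.py <<'E'
from h import *
from scipy.spatial.transform import Rotation as Ro
def Rq(q): return Ro.from_quat([q[1],q[2],q[3],q[0]])
def rows(p,yaw,n,grip,dec=1):
    """from commanded/measured pose straight to p with tool y at world angle yaw(deg), tool down, in n rows"""
    s=arm.sense(); return rows_from(s['position'],Rq(s['orientation']),p,yaw,n)
def down(yaw):
    a=np.radians(yaw); y=np.array([np.cos(a),np.sin(a),0]); z=np.array([0,0,-1.]); x=np.cross(y,z)
    return Ro.from_matrix(np.c_[x,y,z])
def rows_from(p0,R0,p,yaw,n,turn=None):
    R1=down(yaw) if not isinstance(yaw,Ro) else yaw
    rv=(R0.inv()*R1).as_rotvec()
    if turn=='long':
        a=np.linalg.norm(rv); rv=rv/a*(a-2*np.pi)
    out=[];R=R0;d=(np.array(p)-p0)/n
    for i in range(n):
        out.append(np.r_[R.inv().apply(d)*1000,np.degrees(rv/n)]); R=R*Ro.from_rotvec(rv/n)
    return out,R1
def show(o): print('\n'.join(str(r.round(1).tolist()) for r in o))
E
python3 - <<'E'
from plan import *
s=arm.sense();R=Rq(s['orientation']);p=s['position']
W=[((.50,.22,.30),66.7-66,9),((.433,-.304,.25),-73.8,11)]
for w,y,n in W:
    o,R=rows_from(p,R,w,y,n); p=np.array(w); show(o);print()
E
```

```text
[-41.3, -27.8, -11.7, -0.0, 0.0, 7.3]
[-44.5, -22.3, -11.7, -0.0, 0.0, 7.3]
[-47.0, -16.4, -11.7, -0.0, 0.0, 7.3]
[-48.7, -10.2, -11.7, -0.0, 0.0, 7.3]
[-49.6, -3.9, -11.7, -0.0, 0.0, 7.3]
[-49.7, 2.4, -11.7, -0.0, 0.0, 7.3]
[-49.0, 8.8, -11.7, -0.0, 0.0, 7.3]
[-47.5, 14.9, -11.7, -0.0, 0.0, 7.3]
[-45.2, 20.9, -11.7, -0.0, 0.0, 7.3]

[-47.6, -6.7, 4.5, 0.0, 0.0, 6.8]
[-48.0, -1.0, 4.5, 0.0, 0.0, 6.8]
[-47.8, 4.7, 4.5, 0.0, 0.0, 6.8]
[-46.9, 10.3, 4.5, 0.0, 0.0, 6.8]
[-45.4, 15.7, 4.5, 0.0, 0.0, 6.8]
[-43.2, 21.0, 4.5, 0.0, 0.0, 6.8]
[-40.4, 25.9, 4.5, 0.0, 0.0, 6.8]
[-37.1, 30.5, 4.5, 0.0, 0.0, 6.8]
[-33.2, 34.7, 4.5, 0.0, 0.0, 6.8]
[-28.9, 38.3, 4.5, 0.0, 0.0, 6.8]
[-24.2, 41.5, 4.5, 0.0, 0.0, 6.8]
```

```bash
python3 -m creep '[[-41.3,-27.8,-11.7,0,0,7.3,-1],[-44.5,-22.3,-11.7,0,0,7.3,-1],[-47,-16.4,-11.7,0,0,7.3,-1],[-48.7,-10.2,-11.7,0,0,7.3,-1],[-49.6,-3.9,-11.7,0,0,7.3,-1],[-49.7,2.4,-11.7,0,0,7.3,-1],[-49,8.8,-11.7,0,0,7.3,-1],[-47.5,14.9,-11.7,0,0,7.3,-1],[-45.2,20.9,-11.7,0,0,7.3,-1]]'
python3 - <<'E'
from plan import *
o,R=rows((.433,-.304,.25),-73.8,11,-1); show(o)
E
```

```text
time_s: 1.27
position: [0.5014, 0.2195, 0.3007]
orientation: [-0.0, 0.702, 0.712, 0.0]
force: [0.1, 0.1, -0.2]
opening: 0.0857
[-47.5, -6.8, 4.6, -0.0, -0.0, 6.8]
[-48.0, -1.2, 4.6, -0.0, -0.0, 6.8]
[-47.8, 4.5, 4.6, -0.0, -0.0, 6.8]
[-46.9, 10.1, 4.6, -0.0, -0.0, 6.8]
[-45.4, 15.6, 4.6, -0.0, -0.0, 6.8]
[-43.2, 20.8, 4.6, -0.0, -0.0, 6.8]
[-40.5, 25.8, 4.6, -0.0, -0.0, 6.8]
[-37.2, 30.4, 4.6, -0.0, -0.0, 6.8]
[-33.3, 34.5, 4.6, -0.0, -0.0, 6.8]
[-29.0, 38.2, 4.6, -0.0, -0.0, 6.8]
[-24.3, 41.4, 4.6, -0.0, -0.0, 6.8]
```

```bash
python3 -m creep '[[-47.6,-6.7,4.5,0,0,6.8,-1],[-48,-1,4.5,0,0,6.8,-1],[-47.8,4.7,4.5,0,0,6.8,-1],[-46.9,10.3,4.5,0,0,6.8,-1],[-45.4,15.7,4.5,0,0,6.8,-1],[-43.2,21,4.5,0,0,6.8,-1],[-40.4,25.9,4.5,0,0,6.8,-1],[-37.1,30.5,4.5,0,0,6.8,-1],[-33.2,34.7,4.5,0,0,6.8,-1],[-28.9,38.3,4.5,0,0,6.8,-1],[-24.2,41.5,4.5,0,0,6.8,-1]]'
python3 - <<'E'
from plan import *
grab('wrist','wrist1');grab('scene','scene1');grab('side','side1')
crop('scene1',390,170,460,260,8)
E
```

```text
time_s: 2.65
position: [0.435, -0.3044, 0.2508]
orientation: [-0.0, 0.99, 0.139, 0.0]
force: [0.2, 0.2, -0.6]
opening: 0.0855
```

View pics/wrist1.png

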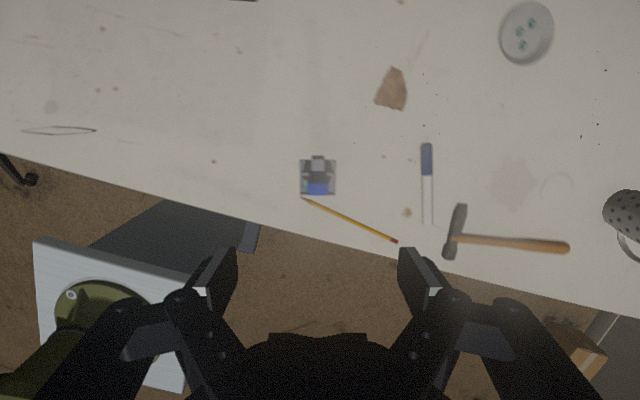

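View pics/scene1.png

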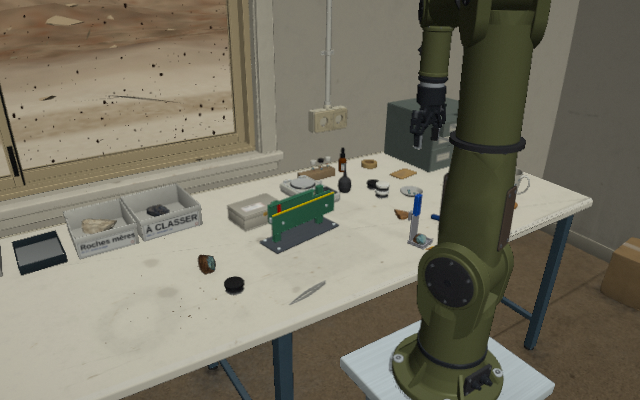

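View pics/side1.png

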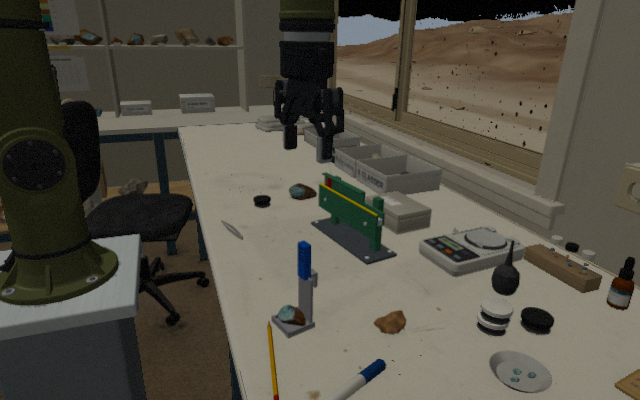

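```bash
python3 - <<'E'
from fit import *
W=load('wrist1');S=load('side1')
print(-W['R'].T@W['t'],W['R'])
c=[0.43746,-.3029,.28307]
print(proj(W,T(c,[(-12,-11,150),(2,11,150),(-55,28,13),(0,-28,13)])), proj(W,[[.435,-.304,.25]]),proj(S,[[.435,-.304,.25]]))
print(dep(W,318,185),dep(S,303,262))
crop('wrist1',285,140,350,210,9)
E
```

```text
[ 0.51033076 -0.28442259  0.42988449] [[ 2.76092966e-01 -9.61130866e-01 -3.63249299e-04]
 [-9.15488596e-01 -2.63096884e-01  3.04402136e-01]
 [-2.92665859e-01 -8.37107381e-02 -9.52543546e-01]]
[[325.42162462 193.82818486]
 [304.31860815 181.02519814]
 [297.97047632 194.12616008]
 [334.15429261 159.2748173 ]] [[314.35609323 223.53699141]] [[305.61116269 185.38616743]]
[ 0.43617632 -0.30660743  0.15021987] [ 0.4276204  -0.31483048  0.12145734]
```

View pics/wrist1_c285_140.png

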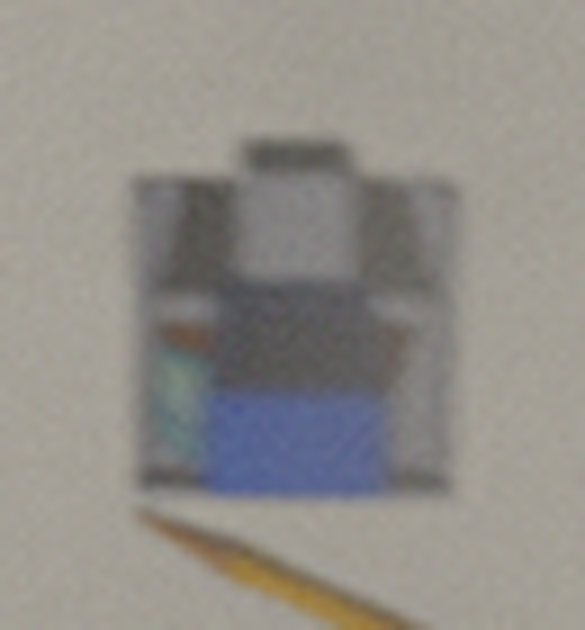

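```bash
python3 - <<'E'
from fit import *
W=load('wrist1');S=load('side0')
q=lambda L:[px(x,y,9,285,140) for x,y in L]
P=[(2,11,150),(2,-11,150),(-12,11,150),(-12,-11,150),(0,28,13),(0,-28,13),(-55,28,13),(-55,-28,13),(11,8,92),(11,-8,92)]
U=q([(207,390),(386,390),(205,493),(388,493),(135,180),(460,182),(140,487),(452,489),(243,180),(357,180)])
c,r=fit([(W,P,U)],[.437,-.303,.28]); print(c,np.degrees(c[2]),r.round(1).tolist()); print(T(c,[(-5,0,130)]))
c,r=fit([(W,P[:4],U[:4])],[.437,-.303,.28]); print(c,np.degrees(c[2]),r.round(1).tolist()); print(T(c,[(-5,0,130)]))
E
```

```text
[ 0.43793501 -0.30578398  0.27420673] 15.710888499921873 [[-0.4, -1.6], [0.9, -1.5], [-0.1, -0.2], [0.4, -0.1], [-0.5, -0.1], [0.4, -0.1], [-0.6, 0.5], [0.4, 0.5], [-0.4, 2.6], [-0.0, 2.7]]
[[ 0.4331218 -0.3071379  0.13     ]]
[ 0.43693743 -0.30584763  0.2799549 ] 16.04023442178612 [[-0.6, -0.7], [0.6, -0.7], [-0.3, 0.7], [0.3, 0.7]]
[[ 0.43213209 -0.3072292   0.13      ]]
```

```bash
python3 -m creep '[[-3,2,25,0,0,0,-1],[0,0,40,0,0,0,-1],[0,0,40,0,0,0,-1],[0,0,20,0,0,0,-1],[0,0,10,0,0,0,-0.5],[0,0,0,0,0,0,-0.2]]' 
python3 - <<'E'
from plan import *
grab('side','side2');crop('side2',255,200,345,350,4)
E
```

```text
time_s: 3.55
position: [0.4333, -0.3051, 0.1157]
orientation: [-0.0, 0.99, 0.142, -0.0]
force: [1.0, -0.7, -0.0]
opening: 0.0523
```

View pics/side2_c255_200.png

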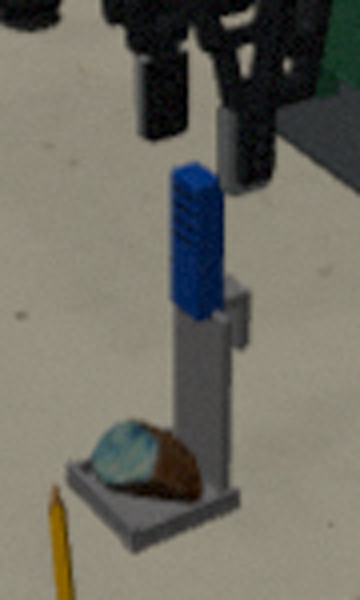

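```bash
python3 - <<'E'
from fit import *
S=load('side2')
for x,y in ((170,110),(170,130),(248,130),(230,150),(250,180),(190,200),(195,280)):
    u,v=px(x,y,4,255,200); print((x,y),(round(u),round(v)),dep(S,round(u),round(v)).round(4))
grab('wrist','wrist2');print(arm.sense()['position'])
S=load('side1')
for u,v in ((290,140),(325,150)): print(dep(S,u,v).round(4))
W=load('wrist2')
print(proj(W,[[.4333,-.3051,.1157]]))
E
```

```text
(170, 110) (297, 227) [ 0.4282 -0.2799  0.1691]
(170, 130) (297, 232) [ 0.4285 -0.2789  0.1594]
(248, 130) (317, 232) [ 0.4405 -0.3444  0.1872]
(230, 150) (312, 237) [ 0.4342 -0.3393  0.1772]
(250, 180) (317, 245) [ 0.4418 -0.3416  0.1633]
(190, 200) (302, 250) [ 0.4271 -0.3108  0.1416]
(195, 280) (303, 270) [ 0.4282 -0.3133  0.1055]
[ 0.43391507 -0.3059512   0.11683277]
[ 0.4205 -0.2685  0.315 ]
[ 0.4432 -0.364   0.3208]
[[314.09667408 224.03414127]]
```

View pics/wrist2.png

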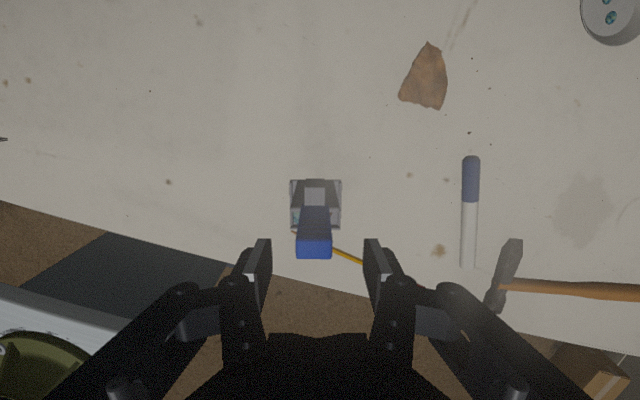

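Depth on the fingers shows the tips near z 0.157 although the reported TCP is 0.117. Before lowering, I'll rise a little, partly close and measure where the tips really are.

```bash
python3 -m creep '[[0,0,-20,0,0,0,0.1],[0,0,-10,0,0,0,0.1],[0,0,0,0,0,0,0.1],[0,0,0,0,0,0,0.1]]' 
python3 - <<'E'
from fit import *
print(arm.sense()['position'],arm.sense()['opening'])
S=grab('side','side3');crop('side3',265,190,345,290,6)
W=grab('wrist','wrist3');crop('wrist3',220,180,420,330,4)
E
```

```text
time_s: 4.15
position: [0.433, -0.3057, 0.1457]
orientation: [-0.0, 0.99, 0.141, 0.0]
force: [-0.3, -0.2, -0.2]
opening: 0.0386
[ 0.43302009 -0.30570694  0.14565877] 0.03861303242130297
```

View pics/side3_c265_190.png

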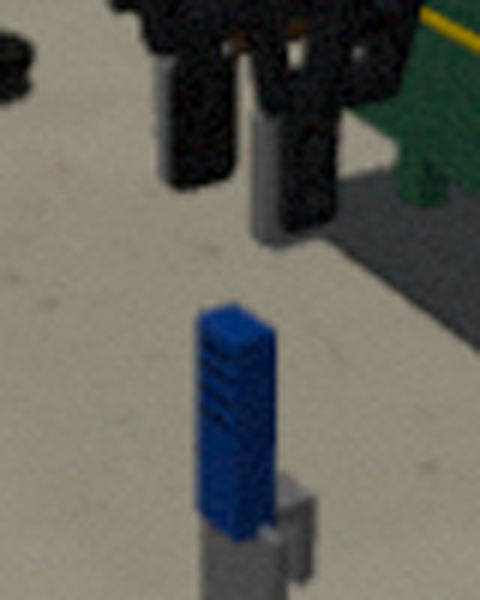

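View pics/wrist3_c220_180.png

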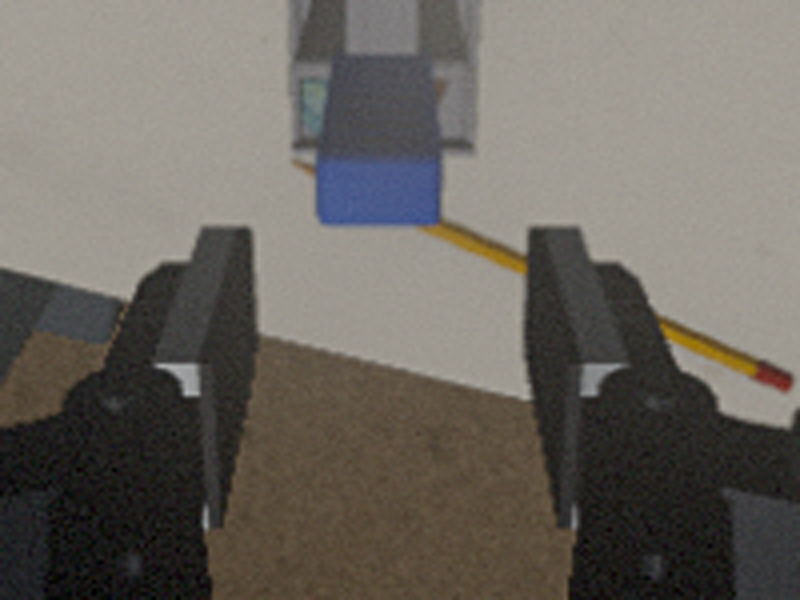

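```bash
python3 - <<'E'
from fit import *
S=load('side3');W=load('wrist3')
for x,y in ((268,236),(262,230),(300,222),(290,150),(185,180),(205,175)):
    u,v=px(x,y,6,265,190); u=round(u);v=round(v); print((x,y),dep(S,u,v,0).round(4),dep(S,u,v,1).round(4))
for x,y in ((225,240),(240,240),(555,240),(185,380),(215,500)):
    u,v=px(x,y,4,220,180); print('w',dep(W,round(u),round(v),0).round(4))
print('tab',[dep(W,*map(round,px(x,190,4,220,180))).round(4) for x in (330,380,430)])
E
```

```text
(268, 236) [ 0.4312 -0.3335  0.1887] [ 0.4316 -0.3321  0.1881]
(262, 230) [ 0.4302 -0.3316  0.1897] [ 0.4302 -0.3316  0.1897]
(300, 222) [ 0.4395 -0.3378  0.1928] [ 0.4397 -0.3371  0.1925]
(290, 150) [ 0.4361 -0.3375  0.2132] [ 0.4362 -0.3372  0.2131]
(185, 180) [ 0.4219 -0.2892  0.1866] [ 0.4222 -0.2883  0.1862]
(205, 175) [ 0.4297 -0.2862  0.1861] [ 0.4296 -0.2866  0.1863]
w [ 0.4376 -0.2831  0.1913]
w [ 0.4392 -0.2852  0.1933]
w [ 0.4501 -0.3247  0.192 ]
w [ 0.4363 -0.2834  0.2217]
w [ 0.4208 -0.2899  0.2205]
tab [array([ 0.4304, -0.2972,  0.1504]), array([ 0.4328, -0.3057,  0.1503]), array([ 0.4351, -0.3136,  0.1501])]
```

```bash
python3 -m creep '[[0,0,25,0,0,0,0.1],[0,0,25,0,0,0,0.1],[0,0,14,0,0,0,0.1],[0,0,0,0,0,0,0.1]]' 
python3 - <<'E'
from fit import *
S=grab('side','side4');crop('side4',265,190,345,290,6)
E
```

```text
time_s: 4.75
position: [0.4323, -0.3055, 0.0809]
orientation: [-0.0, 0.99, 0.141, -0.001]
force: [0.9, 0.4, -0.2]
opening: 0.0384
```

View pics/side4_c265_190.png

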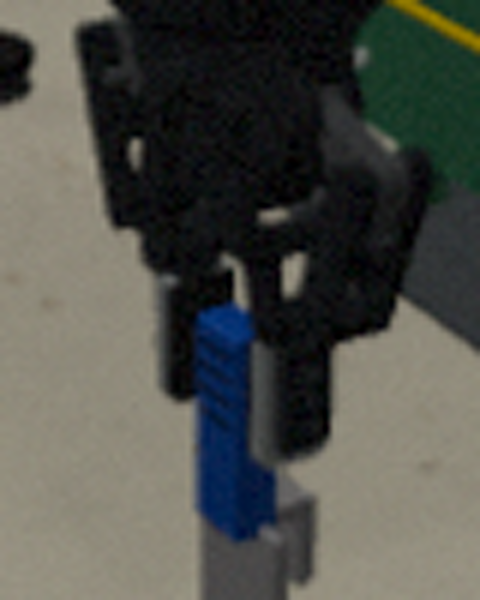

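The fingers straddle the tab, with the tips at about mid-tab. Closing now.

```bash
python3 -m creep '[[0,0,0,0,0,0,0.5],[0,0,0,0,0,0,0.7],[0,0,0,0,0,0,0.8],[0,0,0,0,0,0,0.8]]' 60
python3 - <<'E'
from fit import *
S=grab('side','side5');crop('side5',265,190,345,290,6)
for x,y in ((268,450),(285,445),(300,440)): 
    u,v=px(x,y,6,265,190); print(dep(S,round(u),round(v),0).round(4))
E
```

```text
time_s: 5.3
position: [0.4339, -0.3062, 0.0827]
orientation: [0.0, 0.99, 0.141, 0.001]
force: [0.4, 1.3, 4.9]
opening: 0.0212
[ 0.4375 -0.3165  0.115 ]
[ 0.5097 -0.1246  0.0013]
[ 0.5172 -0.1232  0.0017]
```

View pics/side5_c265_190.png

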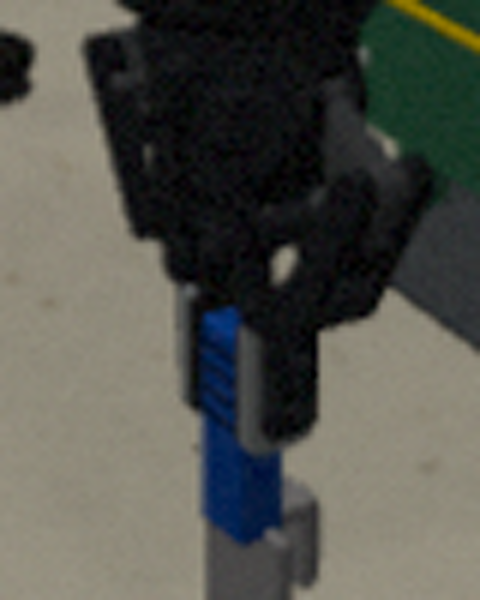

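```bash
python3 -m creep '[[0,0,-10,0,0,0,0.8],[0,0,-30,0,0,0,0.8],[0,0,-40,0,0,0,0.8],[0,0,-30,0,0,0,0.8],[0,0,0,0,0,0,0.8]]'
python3 - <<'E'
from plan import *
from fit import T
s=arm.sense();print(s['force'],s['opening'],s['position'])
W=grab('wrist','wrist6');S=grab('side','side6')
crop('wrist6',220,150,420,300,4)
r=[.6308,-.037,.1904]
g=T(r,[(-25-18,-85,185)])[0];print(g)
o,R=rows(g,10.9-90,7,1);show(o)
E
```

```text
time_s: 5.98
position: [0.434, -0.3068, 0.1937]
orientation: [0.001, 0.99, 0.141, 0.002]
force: [-0.2, -0.2, -4.2]
opening: 0.0212
[-0.1928354  -0.16982246 -4.18092202] 0.02122607523568302 [ 0.43401081 -0.30679978  0.19366945]
[ 0.60466346 -0.12860175  0.185     ]
[30.7, -17.4, 0.8, -0.0, 0.0, 0.8]
[30.5, -17.8, 0.8, -0.0, 0.0, 0.8]
[30.2, -18.2, 0.8, -0.0, 0.0, 0.8]
[30.0, -18.6, 0.8, -0.0, 0.0, 0.8]
[29.7, -19.0, 0.8, -0.0, 0.0, 0.8]
[29.5, -19.4, 0.8, -0.0, 0.0, 0.8]
[29.2, -19.8, 0.8, -0.0, 0.0, 0.8]
```

View pics/wrist6_c220_150.png

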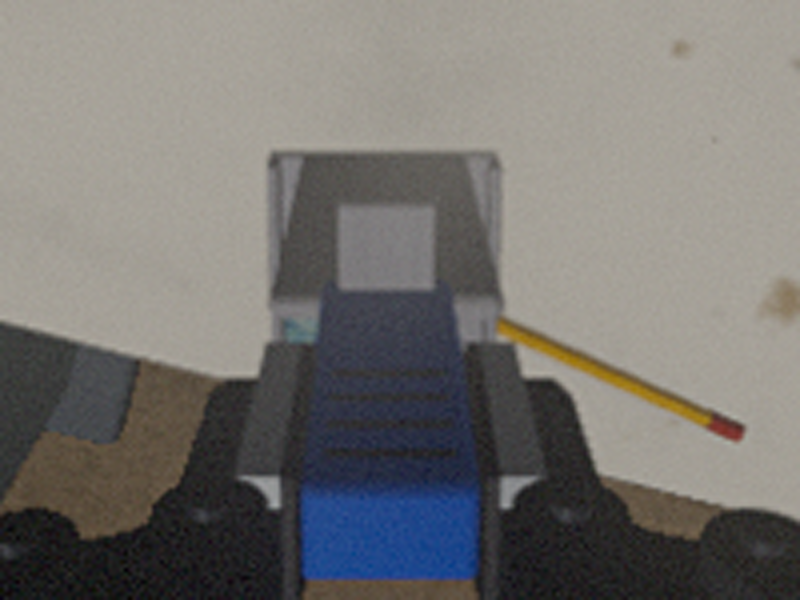

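View pics/side6.png

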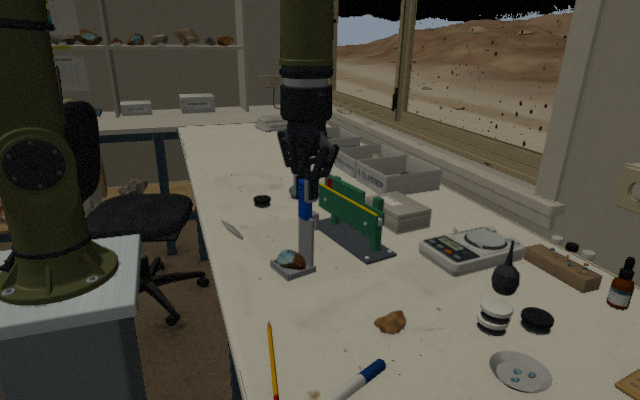

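Carrier is held (opening 21.2 mm), hanging straight. I'll measure its pose in the tool frame with PnP, then move to the hover by the rail.

```bash
cat > held.py <<'E'
from plan import *
from fit import px
def pnp(W,P,U):
    P=np.array(P,float)/1000;U=np.array(U,float)
    d=np.array([float(W['k1']),0,0,0.])
    ok,r,t=cv2.solvePnP(P,U,W['mtx'],d,flags=cv2.SOLVEPNP_SQPNP)
    r,t=cv2.solvePnPRefineLM(P,U,W['mtx'],d,r,t)
    q,_=cv2.projectPoints(P,r,t,W['mtx'],d); e=q[:,0]-U
    Rc,_=cv2.Rodrigues(r)
    return W['R'].T@Rc, (W['R'].T@(t[:,0]-W['t'])), e
E
python3 - <<'E'
from held import *
W=load('wrist6');s=arm.sense()
P=[(2,11,150),(2,-11,150),(-12,11,150),(-12,-11,150),(17,8,92),(17,-8,92),(0,20,90),(0,-20,90),(0,28,0),(0,-28,0)]
U=[px(x,y,4,220,150) for x,y in [(299,488),(479,488),(304,578),(476,578),(338,205),(435,205),(272,300),(500,300),(271,152),(498,152)]]
R,t,e=pnp(W,P,U)
print('R',R.round(3),'t',t,e.round(1).tolist())
Rt=Rq(s['orientation']).as_matrix()
print('x dir deg',np.degrees(np.arctan2(R[1,0],R[0,0])),'tilt',R[:,2])
tip=R@[.014,0,.062]+t; print('tip',tip,'in tool',(Rt.T@(tip-s['position']))*1000)
E
```

```text
R [[ 0.961 -0.278 -0.009]
 [ 0.278  0.961 -0.01 ]
 [ 0.012  0.007  1.   ]] t [ 0.43582983 -0.30658881  0.10547695] [[-0.0, -0.7], [0.2, -0.9], [-0.5, 0.6], [0.2, 0.4], [0.1, 1.1], [-0.1, 1.1], [-0.3, -0.4], [0.5, -0.5], [0.3, -0.3], [-0.4, -0.4]]
x dir deg 16.12243728081525 tilt [-0.00949191 -0.00985774  0.99990636]
tip [ 0.44868977 -0.3033126   0.16763713] in tool [16.31365564  2.56411537 23.10703193]
```

```bash
python3 -m creep '[[30.7,-17.4,0,0,0,0.7,0.8],[30.5,-17.8,0,0,0,0.7,0.8],[30.2,-18.2,0,0,0,0.7,0.8],[30,-18.6,0,0,0,0.7,0.8],[29.7,-19,0,0,0,0.7,0.8],[29.5,-19.4,0,0,0,0.7,0.8],[29.2,-19.8,0,0,0,0.7,0.8],[0,0,0,0,0,0,0.8]]'
python3 - <<'E'
from plan import *
W=grab('wrist','wrist7');S=grab('side','side7');C=grab('scene','scene7')
E
```

```text
time_s: 7.08
position: [0.6055, -0.124, 0.1886]
orientation: [-0.001, 0.995, 0.101, -0.002]
force: [-0.9, 0.1, -3.2]
opening: 0.0212
```

View pics/wrist7.png

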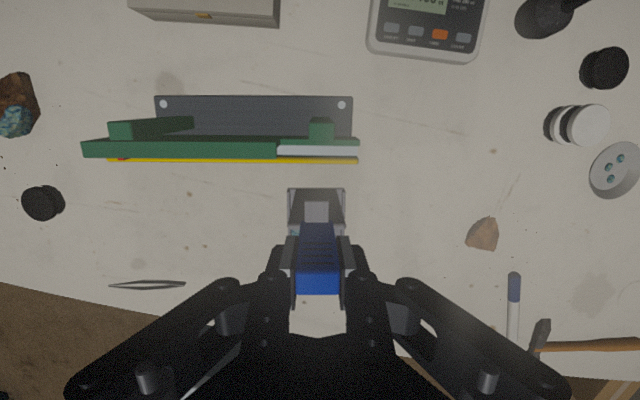

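View pics/side7.png

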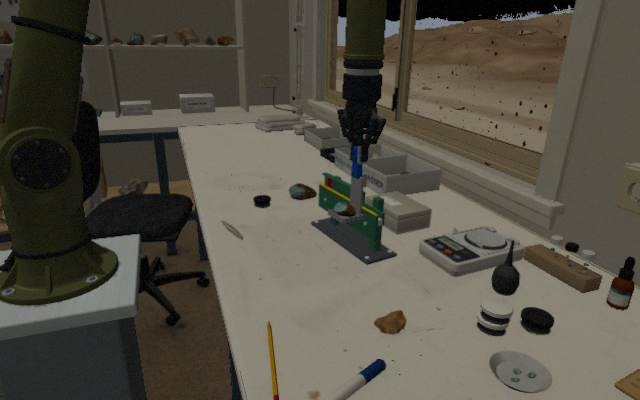

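```bash
python3 - <<'E'
from plan import *
crop('wrist7',240,90,370,220,6);crop('wrist7',70,90,240,180,4)
E
```

```text
(no output)
```

View pics/wrist7_c240_90.png

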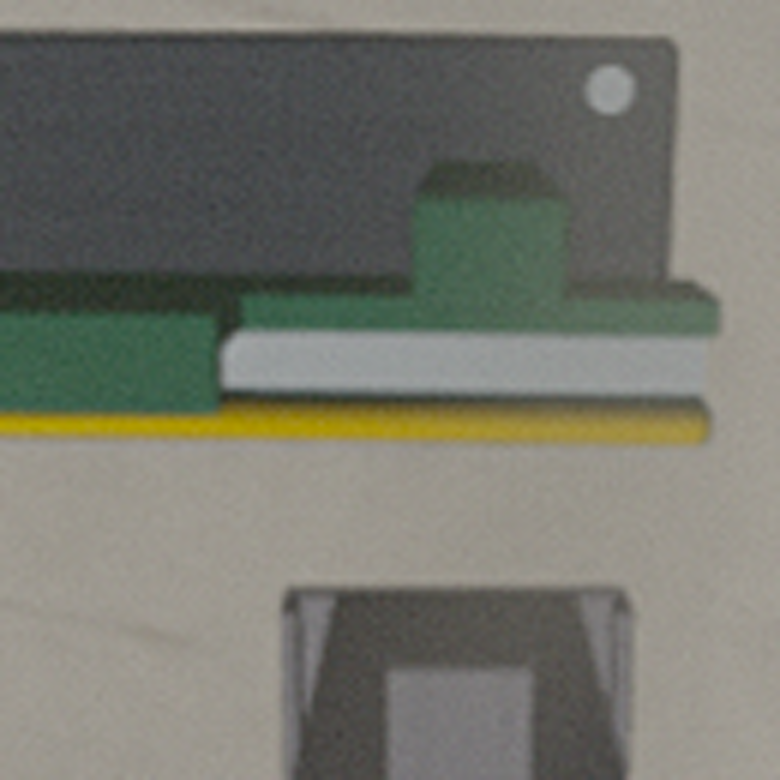

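View pics/wrist7_c70_90.png

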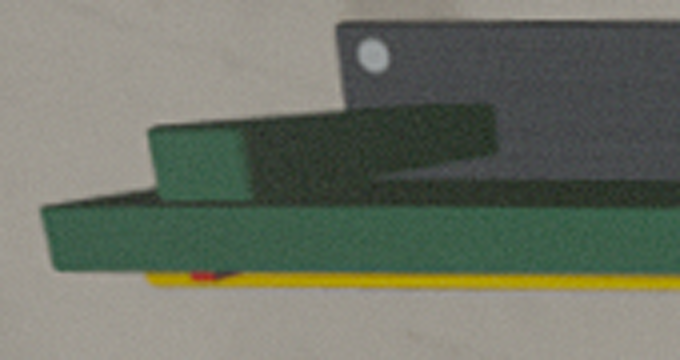

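```bash
python3 - <<'E'
from fit import *
from held import *
W=load('wrist7');s=arm.sense();Rt=Rq(s['orientation']).as_matrix()
P=[(-8.5,-120,114),(-8.5,120,114),(11.5,-48,139),(-3,-48,139),(11.5,120,139),(-3,120,139),(5.5,-120,100),(-5.5,-120,100),(11.5,-120,114),(5.5,-120,114)]
a=[(708,423),(0,0),(220,314),(218,410),0,0,(708,335),(706,394),(720,298),(718,332)]
b={1:(150,279),4:(43,207),5:(57,270)}
U=[px(*b[i],4,70,90) if i in b else px(*a[i],6,240,90) for i in range(10)]
p,r=fit([(W,P,U)],[.63,-.037,.19]);print(p,np.degrees(p[2]));print(r.round(1).tolist())
# free height too: PnP
R,t,e=pnp(W,P,U);print(t,np.degrees(np.arctan2(R[1,0],R[0,0])),R[:,2],abs(e).max())
tipw=s['position']+Rt@np.array([16.3,2.6,23.1])/1e3
print('tip',tipw,'toolx deg',np.degrees(np.arctan2(Rt[1,0],Rt[0,0])))
c,sn=np.cos(p[2]),np.sin(p[2]);d=tipw[:2]-p[:2];print('tip in rail',c*d[0]+sn*d[1],-sn*d[0]+c*d[1],tipw[2])
# PnP relative approach: carrier in same picture
E
```

```text
[ 0.62890298 -0.03747043  0.19268369] 11.039962228953193
[[1.3, 0.8], [-2.5, -0.3], [-0.1, -0.5], [0.8, 1.1], [-1.3, -0.1], [-1.0, 1.1], [0.1, -1.8], [-0.2, -0.2], [0.6, -0.3], [0.5, 0.7]]
[ 0.62623462 -0.03851281 -0.00146957] 11.12098440600517 [0.0195602  0.01162877 0.99974105] 1.3878073023151387
tip [ 0.61986641 -0.12890468  0.16703418] toolx deg 11.225589635528133
tip in rail -0.02637841203391835 -0.08801170351925475 0.16703418065716752
```

```bash
python3 -m creep '[[13,0,5,0,0,0,0.8],[10,-1,10,0,0,0,0.8],[3,-1,10,0,0,0,0.8],[0,0,5,0,0,0,0.8],[0,0,0,0,0,0,0.8]]'
python3 - <<'E'
from plan import *
W=grab('wrist','wrist8');S=grab('side','side8')
crop('wrist8',250,130,380,230,6);crop('side8',320,170,400,270,6)
print(arm.sense()['force'])
E
```

```text
time_s: 7.85
position: [0.6295, -0.1215, 0.1612]
orientation: [-0.0, 0.995, 0.098, -0.001]
force: [-0.4, -0.0, -2.0]
opening: 0.0213
[ 0.43160381 -0.00372512 -3.46711896]
```

View pics/wrist8_c250_130.png

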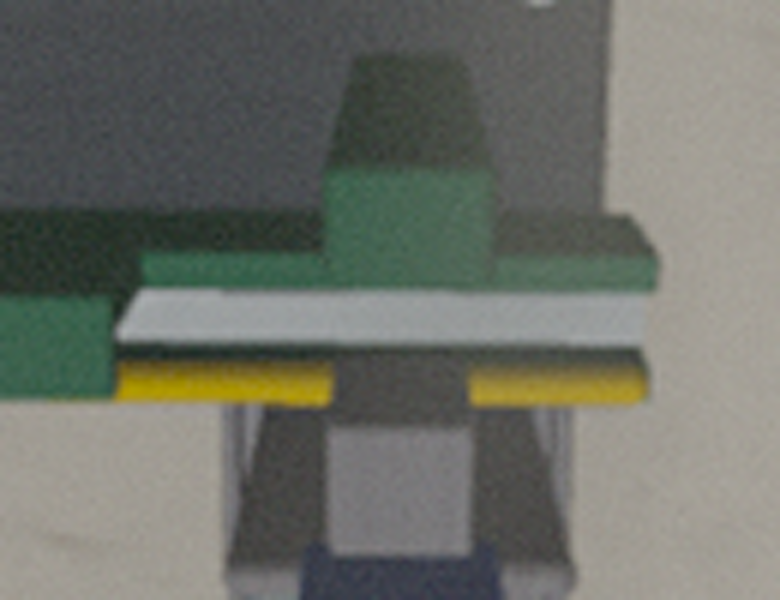

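View pics/side8_c320_170.png

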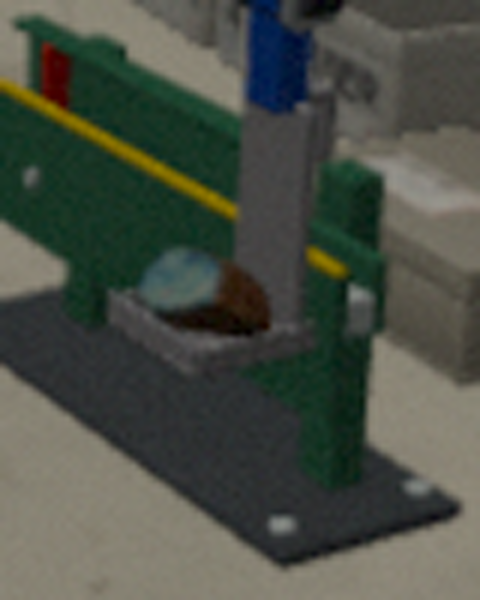

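```bash
python3 - <<'E'
from plan import *
crop('wrist8',250,205,390,305,5);crop('wrist8',10,110,150,190,5)
E
```

```text
(no output)
```

View pics/wrist8_c250_205.png

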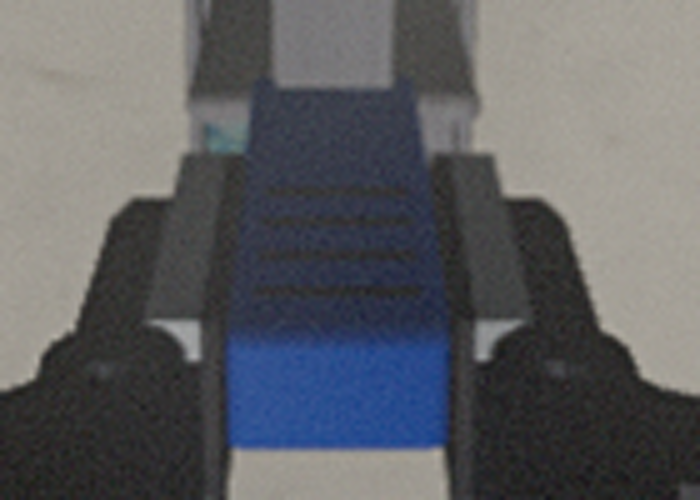

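View pics/wrist8_c10_110.png

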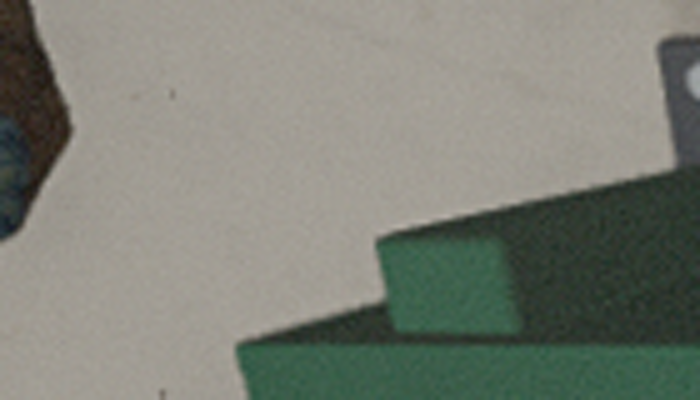

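```bash
python3 - <<'E'
from fit import *
from held import *
W=load('wrist8')
q=lambda L,s,x,y:[px(a,b,s,x,y) for a,b in L]
Pc=[(2,11,150),(2,-11,150),(-12,11,150),(-12,-11,150),(2,11,86),(2,-11,86),(0,20,90),(0,-20,90),(17,8,92),(17,-8,92),(16.5,8,63),(16.5,-8,63)]
Uc=q([(228,338),(450,338),(231,446),(447,446),(255,80),(412,80),(188,100),(478,100)],5,250,205)+q([(330,428),(470,428),(333,352),(470,352)],6,250,130)
Pr=[(-8.5,-120,114),(11.5,-48,139),(-3,-48,139),(5.5,-120,100),(-5.5,-120,100),(11.5,-120,114),(5.5,-120,114),(11.5,120,139)]
Ur=q([(648,380),(112,297),(116,397),(643,292),(643,345),(657,258),(656,288)],6,250,130)+q([(238,345)],5,10,110)
Rc,tc,ec=pnp(W,Pc,Uc);Rr,tr,er=pnp(W,Pr,Ur)
p,r=fit([(W,Pr,Ur)],[.63,-.037,.19])
print('carrier',tc,np.degrees(np.arctan2(Rc[1,0],Rc[0,0])),Rc[:,2].round(3),ec.round(1).tolist())
print('rail pnp',tr,np.degrees(np.arctan2(Rr[1,0],Rr[0,0])),Rr[:,2].round(3),er.round(1).tolist())
print('rail fit',p,np.degrees(p[2]),r.round(1).tolist())
tip=Rc@[.014,0,.062]+tc
print('tip',tip)
for p in (p,[.6289,-.03747,.1927]):
    c,sn=np.cos(p[2]),np.sin(p[2]);d=tip[:2]-p[:2];print('tip in rail',c*d[0]+sn*d[1],-sn*d[0]+c*d[1])
print('tip rail pnp',Rr.T@(tip-tr))
s=arm.sense();print('kin tip',s['position']+Rq(s['orientation']).apply(np.array([16.3,2.6,23.1])/1e3), np.degrees(Rq(s['orientation']).as_euler('ZYX')))
E
```

```text
carrier [ 0.63218368 -0.12100459  0.0720944 ] 11.050899433691825 [-0.019 -0.015  1.   ] [[-0.2, -0.6], [0.2, -0.7], [-0.1, 1.1], [-0.1, 1.0], [0.2, -1.7], [-0.1, -1.8], [0.4, -0.8], [-0.1, -0.8], [-0.0, 1.0], [0.6, 1.0], [0.7, 1.1], [-1.3, 1.1]]
rail pnp [ 0.62234269 -0.03779875 -0.00113398] 11.330304970760464 [0.047 0.007 0.999] [[0.6, 1.9], [0.1, -1.3], [0.3, 0.6], [-0.3, -2.6], [-0.7, 0.6], [-0.0, -0.7], [-0.1, 1.3], [0.1, 0.2]]
rail fit [ 0.62876125 -0.0368068   0.19300853] 11.058574367987259 [[0.8, 1.7], [-0.3, -0.3], [-0.0, 1.5], [0.2, -3.4], [-0.4, -0.3], [0.5, -0.9], [0.3, 1.1], [-1.7, 0.0]]
tip [ 0.64473591 -0.11925842  0.13437917]
tip in rail -0.0001372127331470442 -0.08398476926905493
tip in rail -0.00012047515925438061 -0.0833073080583042
tip rail pnp [-0.00043474 -0.08398222  0.13582248]
kin tip [ 0.64653248 -0.12104861  0.13913761] [ 1.12754124e+01 -2.43558834e-02  1.79996847e+02]
```

```bash
python3 -m creep '[[0,0,10,0,0,0,0.8],[0,0,10,0,0,0,0.8],[0,0,5,0,0,0,0.8],[0,0,2,0,0,0,0.8]]'
python3 -m creep '[[0,0,2,0,0,0,0.8],[0,0,2,0,0,0,0.8],[0,0,0,0,0,0,0.8]]'
python3 - <<'E'
from plan import *
S=grab('side','side9');W=grab('wrist','wrist9');crop('side9',320,170,400,270,6);crop('wrist9',250,130,380,230,6)
print(arm.sense()['force'],arm.sense()['position'])
E
```

```text
time_s: 8.45
position: [0.6299, -0.1212, 0.1343]
orientation: [-0.0, 0.995, 0.098, -0.0]
force: [-0.5, 0.5, -2.9]
opening: 0.0213
time_s: 8.82
position: [0.63, -0.1216, 0.1308]
orientation: [0.0, 0.995, 0.098, -0.0]
force: [-0.7, -0.0, -3.3]
opening: 0.0209
[-1.17695083 -0.2383755  -3.66063866] [ 0.62997032 -0.12157558  0.13086621]
```

View pics/side9_c320_170.png

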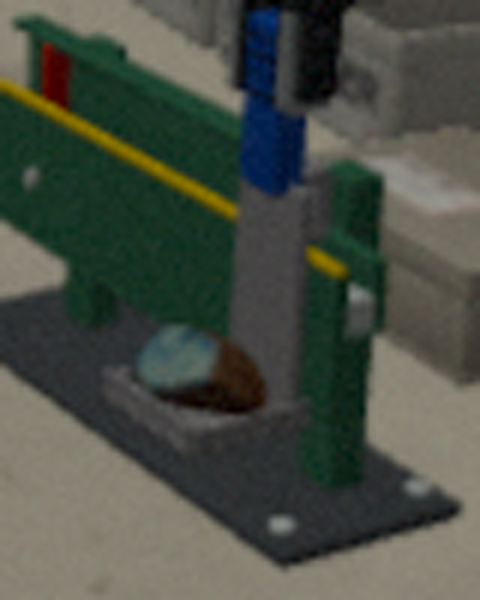

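View pics/wrist9_c250_130.png

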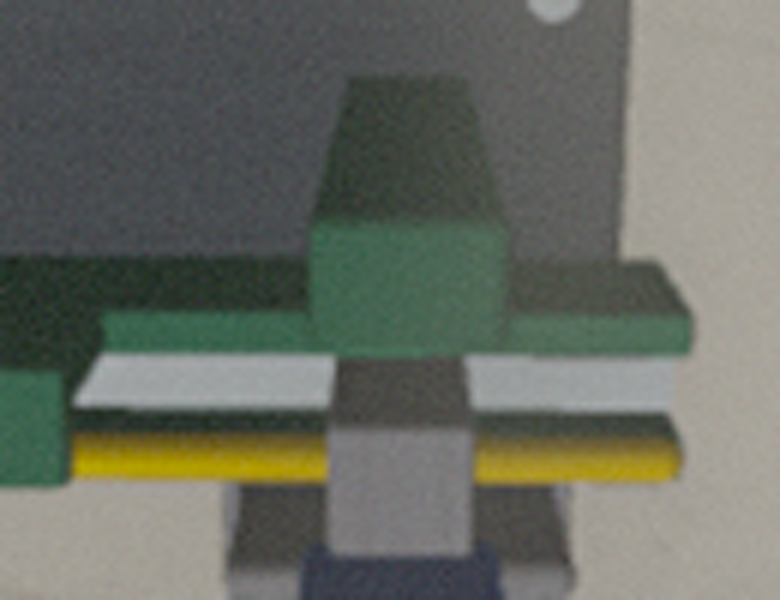

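```bash
python3 - <<'E'
from fit import *
from held import *
q=lambda L,s,x,y:[px(a,b,s,x,y) for a,b in L]
W=load('wrist8')
Pr=[(-8.5,-120,114),(11.5,-48,139),(-3,-48,139),(-5.5,-120,100),(11.5,-120,114),(5.5,-120,114),(11.5,120,139)]
Ur=q([(648,380),(112,297),(116,397),(643,345),(657,258),(656,288)],6,250,130)+q([(238,345)],5,10,110)
p,r=fit([(W,Pr,Ur)],[.63,-.037,.19]);print(p,np.degrees(p[2]),r.round(1).tolist())
W=load('wrist9')
Pr=Pr[:1]+Pr[2:6];Ur=q([(680,458),(70,485),(673,410),(690,318),(688,352)],6,250,130)
p,r=fit([(W,Pr,Ur)],[.63,-.037,.19]);print(p,np.degrees(p[2]),r.round(1).tolist())
s=arm.sense();k=s['position']+Rq(s['orientation']).apply(np.array([16.3,2.6,23.1])/1e3)
Pc=[(17,8,92),(17,-8,92),(0,20,90),(0,-20,90)]
Uc=q([(330,428),(470,428),(226,572),(574,572)],6,250,130)
# carrier fit at assumed height
for z0 in (.0425,.0465):
    f=lambda p:np.array(T(p,Pc))+[0,0,z0]
    from scipy.optimize import least_squares
    rr=least_squares(lambda p:(proj(W,f(p))-np.array(Uc)).ravel(),[.63,-.121,.19]);
    tip=T(rr.x,[(14,0,62)])[0]
    c,sn=np.cos(p[2]),np.sin(p[2]);d=tip[:2]-p[:2];print(z0,rr.x,rr.cost,'tip rail',c*d[0]+sn*d[1],-sn*d[0]+c*d[1])
d=k[:2]-p[:2];print('kin',k,c*d[0]+sn*d[1],-sn*d[0]+c*d[1])
E
```

```text
[ 0.62892144 -0.03680408  0.19495224] 11.169940331153459 [[0.9, 1.3], [-0.3, -0.6], [0.0, 1.2], [-0.3, -0.8], [0.5, -1.3], [0.3, 0.7], [-1.7, 0.1]]
[ 0.63023094 -0.0362063   0.1833246 ] 10.503725886750793 [[0.5, 1.0], [-0.7, 0.2], [-0.9, -0.6], [0.6, -1.5], [0.4, 0.7]]
0.0425 [ 0.63105193 -0.12228815  0.19723057] 1.637695520038789 tip rail -0.0008867971657326341 -0.08459436591580517
0.0465 [ 0.63256197 -0.12199886  0.19723875] 1.3975489598881565 tip rail 0.0006506780942914132 -0.08458508929814168
kin [ 0.64646131 -0.12093776  0.10776425] 0.0005119010233813927 -0.08627040305282335
```

Tip is within about 1 mm of the centre line and roughly 5–8 mm above the floor. Lowering gently until contact.

```bash
python3 -m creep '[[0,0,1.5,0,0,0,0.8],[0,0,1.5,0,0,0,0.8]]'; python3 -m creep '[[0,0,1,0,0,0,0.8],[0,0,0,0,0,0,0.8]]'; python3 -m creep '[[0,0,1,0,0,0,0.8],[0,0,0,0,0,0,0.8]]'
```

```text
time_s: 9.18
position: [0.63, -0.1215, 0.128]
orientation: [-0.0, 0.995, 0.098, 0.0]
force: [-1.3, 0.1, -1.7]
opening: 0.0211
time_s: 9.43
position: [0.63, -0.1215, 0.1267]
orientation: [-0.0, 0.995, 0.098, -0.0]
force: [-1.1, -0.4, -3.8]
opening: 0.0212
time_s: 9.68
position: [0.63, -0.1214, 0.1258]
orientation: [-0.0, 0.995, 0.098, -0.0]
force: [-1.2, -0.5, -3.1]
opening: 0.0212
```

```bash
for i in 1 2 3; do python3 -m creep '[[0,0,1,0,0,0,0.8],[0,0,0,0,0,0,0.8]]' | egrep 'pos|force'; done
```

```text
position: [0.63, -0.1215, 0.1248]
force: [-2.1, -0.1, -3.2]
position: [0.63, -0.1214, 0.1238]
force: [-2.2, -1.8, -2.6]
position: [0.63, -0.1215, 0.1228]
force: [-1.7, -0.3, -2.0]
```

```bash
for i in 1 2 ; do python3 -m creep '[[0,0,0.7,0,0,0,0.8],[0,0,0,0,0,0,0.8]]' | egrep 'pos|force'; done
```

```text
position: [0.63, -0.1215, 0.1222]
force: [-1.5, -0.6, -2.4]
position: [0.63, -0.1215, 0.1215]
force: [-2.5, -0.0, -2.0]
```

```bash
for i in 1 2 3; do python3 -m creep '[[0,0,0.7,0,0,0,0.8],[0,0,0,0,0,0,0.8]]' | egrep 'pos|force'; done; python3 - <<'E'
from plan import *
f=[]
W=grab('wrist','wrist10');S=grab('side','side10');crop('wrist10',250,130,380,230,6);crop('side10',320,170,400,270,6)
print(arm.sense()['force'])
E
```

```text
position: [0.63, -0.1214, 0.1207]
force: [-2.1, -0.5, -3.2]
position: [0.6301, -0.1214, 0.1206]
force: [-4.1, 0.1, 2.0]
position: [0.6301, -0.1215, 0.1204]
force: [-5.6, 0.7, 4.8]
[-4.68102914 -0.45907587  5.27654564]
```

View pics/wrist10_c250_130.png

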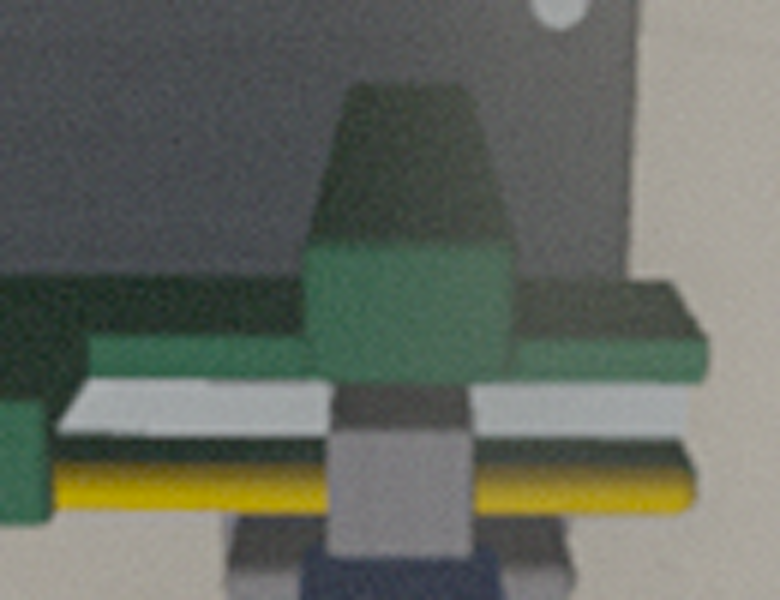

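View pics/side10_c320_170.png

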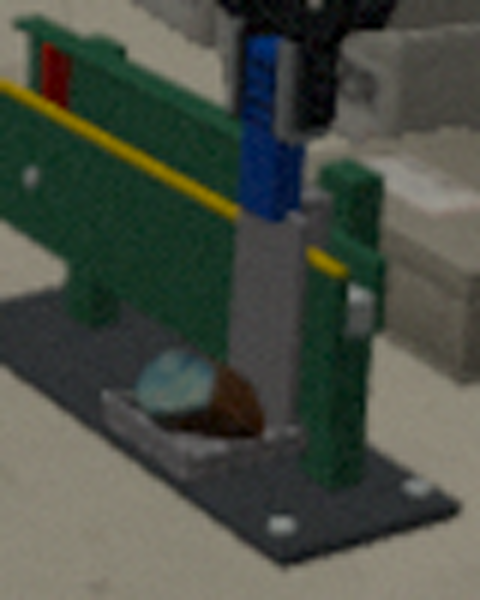

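```bash
python3 -m creep '[[0,0,-0.8,0,0,0,0.8],[0,0,0,0,0,0,0.8]]' | egrep 'pos|force'; for i in 1 2; do python3 -m creep '[[-0.6,0,0,0,0,0,0.8],[0,0,0,0,0,0,0.8]]' | egrep 'pos|force'; done; python3 -c "
from workcell import arm
s=arm.sense();print(s['ft_torque'],s['force'],s['time_s'])"
```

```text
position: [0.6301, -0.1215, 0.1205]
force: [-4.9, -1.3, 3.4]
position: [0.6299, -0.1215, 0.1204]
force: [-2.6, -0.6, 2.3]
position: [0.6297, -0.1215, 0.1204]
force: [-1.1, 0.2, 1.3]
[-0.0071468   0.01366423  0.00176158] [-1.10156431  0.17765218  1.30166045] 12.525
```

Hook is on the floor (4–5 N load). Starting the slide to the left (tool −y).

```bash
python3 -m creep '[[0,-3,0,0,0,0,0.8],[0,-5,0,0,0,0,0.8],[0,-5,0,0,0,0,0.8],[0,0,0,0,0,0,0.8]]' | egrep 'pos|force|ori'; python3 -m creep '[[0,-6,0,0,0,0,0.8],[0,-6,0,0,0,0,0.8],[0,0,0,0,0,0,0.8]]' | egrep 'pos|force|ori';python3 - <<'E'
from plan import *
S=grab('side','side11');W=grab('wrist','wrist11');crop('side11',300,150,400,260,6)
print(arm.sense()['force'])
E
```

```text
position: [0.6264, -0.108, 0.1204]
orientation: [-0.0, 0.995, 0.099, 0.0]
force: [-0.1, -1.2, 1.8]
position: [0.6239, -0.0959, 0.1204]
orientation: [-0.001, 0.995, 0.099, -0.0]
force: [0.3, -0.6, 1.9]
[-1.01377581 -0.74251443  2.6905082 ]
```

View pics/side11_c300_150.png

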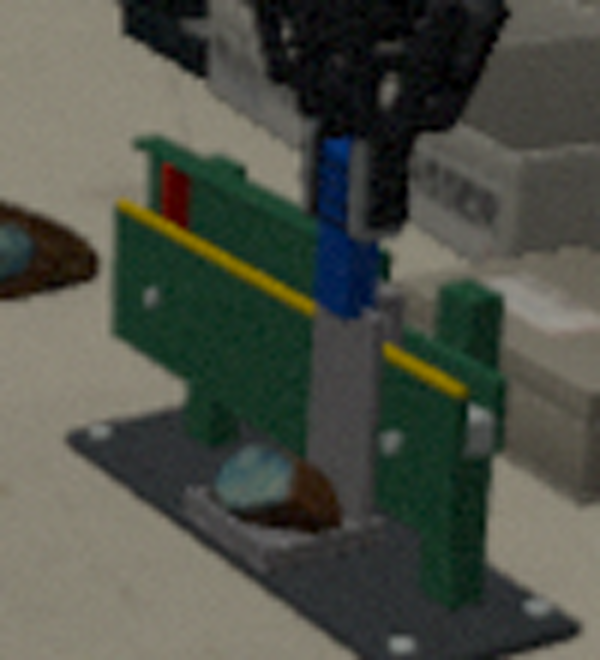

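View pics/wrist11.png

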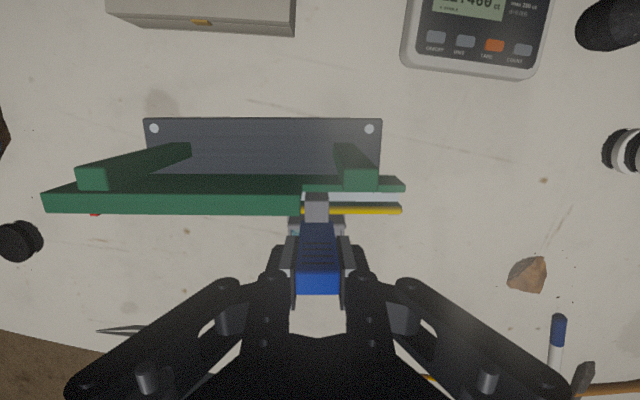

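```bash
python3 -m creep '[[0,-5,0.3,0,0,0,0.8],[0,-5,0,0,0,0,0.8],[0,0,0,0,0,0,0.8]]' | egrep 'pos|force|time'; python3 -m creep '[[0,-5,0,0,0,0,0.8],[0,-5,0,0,0,0,0.8],[0,0,0,0,0,0,0.8]]' | egrep 'pos|force';  python3 -m creep '[[0,-4,0,0,0,0,0.8],[0,-4,0,0,0,0,0.8],[0,0,0,0,0,0,0.8]]' | egrep 'pos|force'
```

```text
time_s: 13.88
position: [0.6221, -0.0866, 0.1202]
force: [-0.1, -1.4, 3.9]
position: [0.6198, -0.0762, 0.1198]
force: [0.7, -1.2, 4.0]
position: [0.6183, -0.0688, 0.1198]
force: [0.3, -1.4, 3.5]
```

```bash
for i in 1 2 3 4 5 6; do python3 -m creep '[[0,-2,0,0,0,0,0.8],[0,0,0,0,0,0,0.8]]' | egrep 'pos|force'; done
```

```text
position: [0.618, -0.0675, 0.1198]
force: [0.0, -2.1, 1.9]
position: [0.6176, -0.0656, 0.1199]
force: [0.1, -2.7, 1.9]
position: [0.6172, -0.0634, 0.1198]
force: [0.0, -2.0, 2.1]
position: [0.6168, -0.0615, 0.1199]
force: [0.4, -1.5, 1.4]
position: [0.6165, -0.0595, 0.1199]
force: [0.3, -2.1, 1.9]
position: [0.6161, -0.0576, 0.1199]
force: [-0.2, -1.6, 1.3]
```

```bash
python3 -m creep '[[0,-2,0.4,0,0,0,0.8],[0,0,0,0,0,0,0.8]]' | egrep 'pos|force';for i in 1 2 3 4 ; do python3 -m creep '[[0,-2,0,0,0,0,0.8],[0,0,0,0,0,0,0.8]]' | egrep 'pos|force'; done
```

```text
position: [0.616, -0.0562, 0.1198]
force: [-0.3, -3.1, 2.5]
position: [0.6156, -0.0539, 0.1198]
force: [-0.4, -3.2, 3.7]
position: [0.6152, -0.0519, 0.1198]
force: [0.4, -3.5, 3.9]
position: [0.6148, -0.0499, 0.1197]
force: [0.9, -3.5, 4.9]
position: [0.6143, -0.048, 0.1197]
force: [0.3, -4.2, 4.4]
```

```bash
for i in 1 2 3 4 5; do python3 -m creep '[[0,-2,0,0,0,0,0.8],[0,0,0,0,0,0,0.8]]' | egrep 'pos|force'; done
```

```text
position: [0.6139, -0.0459, 0.1197]
force: [1.4, -3.7, 4.9]
position: [0.6135, -0.0439, 0.1197]
force: [0.7, -3.5, 5.0]
position: [0.6131, -0.0419, 0.1197]
force: [0.4, -4.3, 5.6]
position: [0.6127, -0.0399, 0.1197]
force: [0.1, -4.1, 5.4]
position: [0.6123, -0.038, 0.1197]
force: [1.0, -4.9, 5.1]
```

```bash
for i in 1 2 3 4; do python3 -m creep '[[0,-2,0,0,0,0,0.8],[0,0,0,0,0,0,0.8]]' | egrep 'pos|force'; done
```

```text
position: [0.6119, -0.0361, 0.1197]
force: [1.5, -3.4, 5.7]
position: [0.6115, -0.0341, 0.1197]
force: [1.5, -4.1, 5.5]
position: [0.6111, -0.0321, 0.1197]
force: [0.2, -4.1, 5.5]
position: [0.6107, -0.0302, 0.1197]
force: [1.0, -3.2, 5.1]
```

```bash
for i in 1 2 ; do python3 -m creep '[[0,-2,0,0,0,0,0.8],[0,0,0,0,0,0,0.8]]' | egrep 'pos|force'; done
```

```text
position: [0.6103, -0.0282, 0.1197]
force: [0.8, -4.0, 4.8]
position: [0.6099, -0.0263, 0.1197]
force: [0.5, -3.4, 5.4]
```

```bash
for i in 1 2 3; do python3 -m creep '[[0,-2,0,0,0,0,0.8],[0,0,0,0,0,0,0.8]]' | egrep 'pos|force'; done
```

```text
position: [0.6095, -0.0242, 0.1197]
force: [0.8, -3.6, 5.0]
position: [0.6091, -0.022, 0.1196]
force: [0.9, -3.8, 5.0]
position: [0.6086, -0.0199, 0.1195]
force: [1.5, -3.3, 4.2]
```

```bash
for i in 1 2 3; do python3 -m creep '[[0,-2,0,0,0,0,0.8],[0,0,0,0,0,0,0.8]]' | egrep 'pos|force'; done
```

```text
position: [0.6081, -0.0177, 0.1193]
force: [0.3, -2.1, 4.1]
position: [0.606, -0.0143, 0.1178]
force: [-0.1, 0.1, -3.2]
position: [0.6067, -0.0137, 0.1186]
force: [0.1, 0.3, -3.4]
```

Force fell to pure weight and z dipped: hook is over the notch. Lowering gently.

```bash
for i in 1 2; do python3 -m creep '[[0,0,1,0,0,0,0.8],[0,0,0,0,0,0,0.8]]' | egrep 'time|pos|force'; done
```

```text
time_s: 21.88
position: [0.6073, -0.0147, 0.1183]
force: [-0.6, 0.4, -3.8]
time_s: 22.12
position: [0.6076, -0.0145, 0.1175]
force: [0.4, 0.4, -2.8]
```

```bash
for i in 1 2 3 4; do python3 -m creep '[[0,0,1,0,0,0,0.8],[0,0,0,0,0,0,0.8]]' | egrep 'pos|force'; done
```

```text
position: [0.6077, -0.0143, 0.1165]
force: [-0.1, 1.1, -1.6]
position: [0.6076, -0.0143, 0.1155]
force: [-0.0, 1.9, -2.2]
position: [0.6075, -0.0143, 0.1145]
force: [-0.1, 2.5, -1.8]
position: [0.6076, -0.0143, 0.1135]
force: [-0.5, 3.7, -2.9]
```

```bash
python3 -m creep '[[0,-0.5,0.5,0,0,0,0.8],[0,0,0,0,0,0,0.8]]' | egrep 'pos|force';  for i in 1 2; do python3 -m creep '[[0,0,0.6,0,0,0,0.8],[0,0,0,0,0,0,0.8]]' | egrep 'pos|force'; done
```

```text
position: [0.6075, -0.0143, 0.1131]
force: [-0.1, 2.6, -2.5]
position: [0.6076, -0.0143, 0.1129]
force: [-0.8, 3.4, 2.8]
position: [0.6076, -0.0143, 0.1128]
force: [-3.1, 3.5, 5.9]
```

```bash
python3 -m creep '[[0,-0.3,-0.8,0,0,0,0.8],[0,0,0,0,0,0,0.8]]' | egrep 'pos|force'; python3 - <<'E'
from plan import *
S=grab('side','side12');crop('side12',290,130,400,260,6)
print(arm.sense()['force'])
E
```

```text
position: [0.6076, -0.0142, 0.1128]
force: [-1.8, 1.5, 3.3]
[-1.25829884  2.43981288  3.05498476]
```

View pics/side12_c290_130.png

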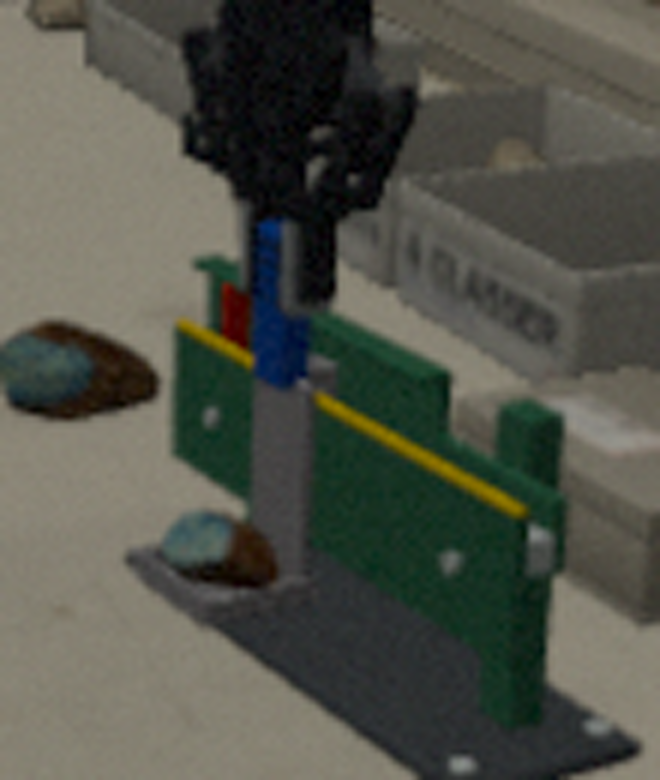

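Seated (7.5 mm lower than on the floor). Releasing gently.

```bash
python3 -m creep '[[0,0,-0.5,0,0,0,0.8],[0,0,0,0,0,0,0.6],[0,0,0,0,0,0,0.45],[0,0,0,0,0,0,0.3],[0,0,0,0,0,0,0],[0,0,0,0,0,0,0],[0,0,0,0,0,0,0]]' 20; python3 - <<'E'
from plan import *
S=grab('side','side13');W=grab('wrist','wrist13');crop('side13',290,130,400,260,6)
print(arm.sense()['force'])
E
```

```text
time_s: 25.05
position: [0.6074, -0.0141, 0.1132]
orientation: [0.0, 0.995, 0.098, 0.0]
force: [0.8, 0.4, 0.3]
opening: 0.0426
[-0.23974226  0.11607681  0.01400057]
```

View pics/side13_c290_130.png

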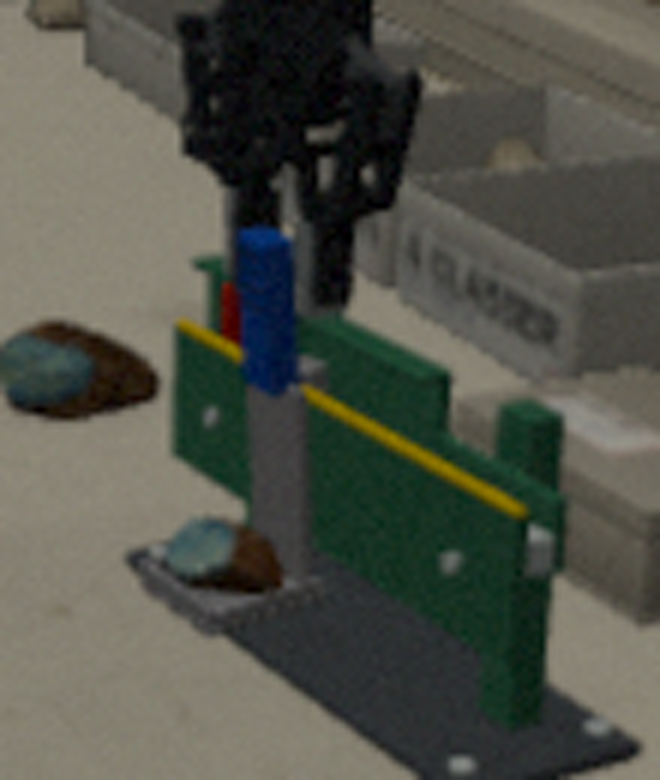

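View pics/wrist13.png

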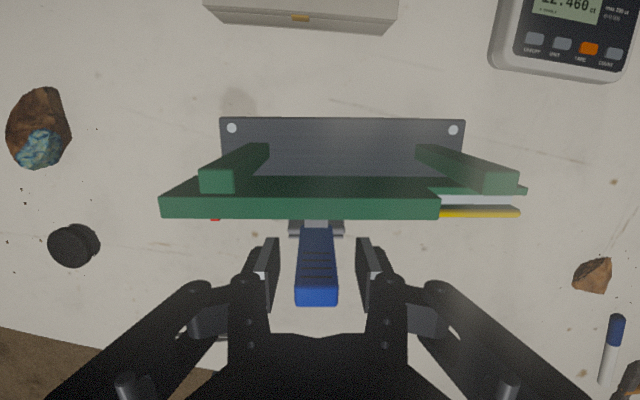

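The carrier hangs free, leaning slightly against the apron, with about 10 mm clear each side of the tab. Rising straight up.

```bash
python3 -m creep '[[0,0,-15,0,0,0,-0.1],[0,0,-30,0,0,0,-0.1],[0,0,-45,0,0,0,-0.1],[0,0,-45,0,0,0,-0.1],[0,0,-30,0,0,0,-0.1],[0,0,0,0,0,0,-0.1]]'; python3 - <<'E'
from plan import *
S=grab('side','side14');W=grab('wrist','wrist14');C=grab('scene','scene14');crop('side14',290,130,400,260,6);crop('wrist14',240,150,380,260,5)
E
```

```text
time_s: 25.9
position: [0.6091, -0.0145, 0.2822]
orientation: [-0.0, 0.995, 0.098, 0.003]
force: [1.1, 0.7, -0.4]
opening: 0.047
```

View pics/side14_c290_130.png

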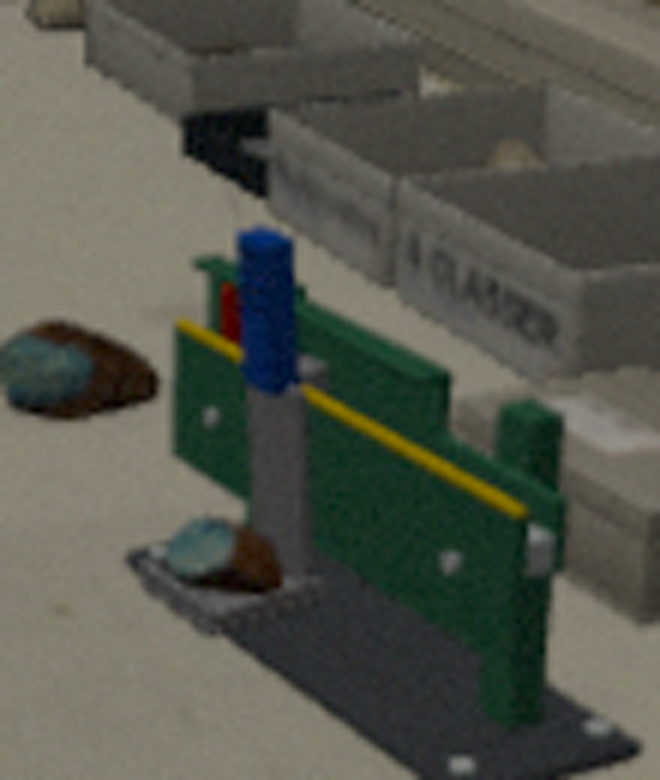

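View pics/wrist14_c240_150.png

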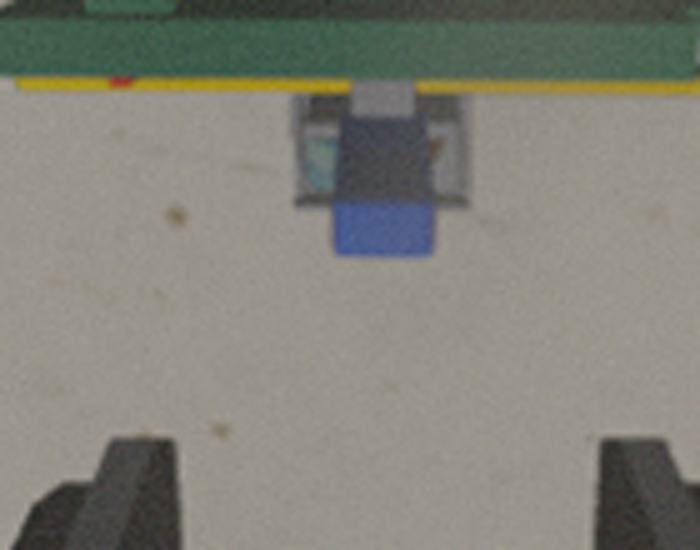

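View pics/side14.png

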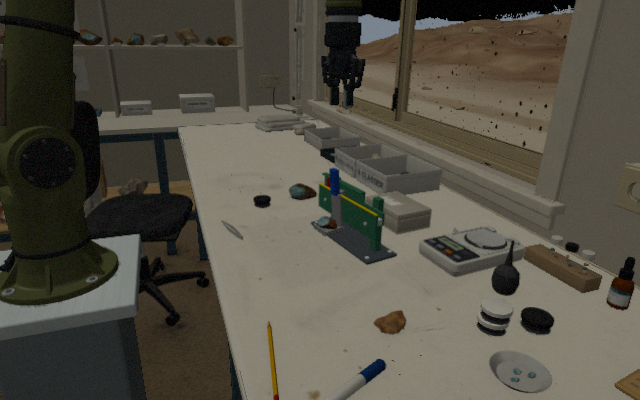

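```bash
python3 - <<'E'
from held import *
W=load('wrist14');print([dep(W,*map(round,px(x,230,5,240,150))).round(4) for x in (350,385,420)])
P=[(2,11,150),(2,-11,150),(-12,11,150),(-12,-11,150),(2,11,86),(2,-11,86),(-55,28,13),(-55,-28,13)]
U=[px(x,y,5,240,150) for x,y in [(332,203),(435,203),(336,255),(432,255),(341,118),(428,118),(294,203),(469,203)]]
R,t,e=pnp(W,P,U);print('tip',R@[.014,0,.062]+t,'tilt',np.degrees(np.arccos(R[2,2])),R[:,2].round(3),abs(e).max())
p=[.6292,-.0369,.1927];c,s=np.cos(p[2]),np.sin(p[2]);d=(R@[.014,0,.062]+t)[:2]-p[:2];print('tip rail',c*d[0]+s*d[1],-s*d[0]+c*d[1])
S0,S=load('side0'),load('side14')
for n,u,v in (('jar',262,201),('opal',302,191),('iron',390,321)): print(n,(dep(S,u,v)-dep(S0,u,v)).round(4))
print(arm.sense()['joint_velocities'].round(3),arm.sense()['time_s'])
E
```

```text
[array([ 0.5956, -0.0107,  0.1783]), array([ 0.5971, -0.0179,  0.1784]), array([ 0.5985, -0.0252,  0.1784])]
tip [ 0.61670245 -0.0130244   0.06747247] tilt 5.855975115094322 [-0.099 -0.024  0.995] 1.0075437342941882
tip rail -0.007693823239843767 0.02582708476330766
jar [ 0.0002  0.0009 -0.0004]
opal [-0.0004 -0.0014  0.0005]
iron [-0.     -0.0001  0.0001]
[-0.     0.01  -0.004  0.016 -0.    -0.002 -0.   ] 26.05
```

```bash
python3 -c "
from workcell import arm
print(arm.sense()['time_s']);print(arm.sign_off())"
```

```text
26.05
the job is handed in; nothing more can be done
None
```

The carrier is hanging in the notch, released, and I handed the job in at 26 s. No verdict is reported, so what follows is my own measurement.

**What I did:**
- I gripped the blue tab across its 22 mm width and lifted the hook over the lip.
- I set the hook on the channel floor at about y −85 mm, with about 8 N on the wrist at first contact. I then eased it off and let the hook rest there.
- I slid left under the strip with at most about 9 N of downward load.
- The floor support disappeared at about y +25 mm. I lowered the hook about 7.5 mm until it touched the bottom, then eased the load, opened the fingers and rose clear.

**Last checks:**
- **Tip height:** depth on the tab top puts the hook tip about 92 mm above the bench, assuming a 5° lean. The expected seated height is 92.5 mm.
- **Tip position:** about 1 mm off the centre line and about 25 mm left of the rail's middle.
- **Carrier:** I didn't measure its speed. It looked the same in the side pictures taken just after release and after the arm had risen.
- **Jar and stones:** the same within 1.5 mm.

**Disagreements:**
- **Fingertips:** they stood about 40 mm behind the reported tool point, so I set the grip height from the camera depth instead.
- **Final pose fit:** a separate fit from the distant wrist picture put the tip about 25 mm too low and 7.7 mm off the centre line, with 5.9° of tilt. I rejected it because its height contradicts both the measured depth and the contact heights.

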